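Hang the bottle holder on the tool rail and stand the bottle in it

ROBOT

A 6-joint arm with a two-finger parallel gripper is mounted at the origin on a cart in front of the work surface, level with it; the furniture and walls round the work are solid. World frame = base frame: x ahead of the robot, y to its left, z up, the work surface at z = 0. Lengths are in m, angles in rad, forces in N, time in s.
With the tool pointing down it reaches from about 0.25 to 0.775 m from the base axis. Payload 4 kg.
Tool frame: the origin (TCP) lies at the very end of the fingers, on their centre line; the grasp point (between the pads) lies 19 mm behind it; x points along the fingers, z is the direction in which the jaws open and shut, and the axes are right-handed (so a half turn about x gives the same grasp; the last joint's range is limited). The gripper opens to 94 mm and grips with 3 to 60 N. Pads are 16 mm wide; open, the fingers measure 119 mm over their backs; the gripper's body (75 mm by 177 mm) begins 78 mm behind the grasp point.
Start: joints at [1.238, 0.087, 1.371, -0, 1.684, -0.103], TCP at [0.125, 0.536, 0.206] pointing down, gripper open.
Joint ranges: [-3.1, 3.1], [-0.76, 2.03], [0.27, 2.55], [-1.08, 4.22], [0.17, 2.65], [-2.57, 2.57]. Speed limits (rad/s): [2.79, 2.79, 3.14, 3.14, 3.14, 3.14].

INTERFACE

Orientations are given as a unit quaternion [w, x, y, z].
In Python, from bench import manip gives the robot as it stands.
- The arm moves only by the tool play_rows, never from a script. Its argument "targets" is a list of rows, each a list of 7 numbers: the shift along the tool's x, y, z in cm, then the turn, a rotation vector about the tool's x, y, z in rad, then the opening in per cent of the stroke, from 0 (shut) to 100 (fully open). A call has 1 to 10 rows; each row shifts and turns the pose as measured when the row begins, along the tool's axes as they then stand; what a row does not reach is not made up. A row lasts 1/12 s, in which the tool goes at most 41.7 mm and 7.16 degrees, less where a joint would pass 70% of its speed; a pose out of reach is approached as far as the arm can. A call is refused whole if a number of a shift passes 4.17 or a number of a turn 0.125, either way. A call with a gripper value outside its range is refused whole. The fingers move at their own pace and stop on an object; "force" is the grip in N (left out, the last holds). Time passes only in rows, so rows that do not move let the fingers close. It gives the time, the measured TCP pose, the force and the opening at its end, in the units of the state.
- manip.state(): the state, without advancing time (a new reading comes with each control period).
- manip.get_image(name): name is "scene" or "top" or "wrist"; returns a dict with "frame" (420x560x3 uint8, red, green, blue), "z_map" (420x560 float32, m along the optical axis (not along the pixel's ray), 0 where there is no reading), "fx", "fy", "cx", "cy" (pixels), "distortion" ([k1, k2, p1, p2, k3] as OpenCV has them; the pictures are not rectified), "R" (3x3) and "t" (3): a world point X has camera coordinates R X + t; the wrist camera has in their place "hand_eye" (4x4, takes a point from camera to tool coordinates, whose origin is the TCP and whose axes are the tool frame's). Camera axes: x right, y down, z forward; pixel columns grow to the right and rows downward; lengths in m; the calibration is good to about 2 mm. A picture is of the moment at which its call begins: read the wrist's pose just before it.
- manip.sign_off(): hands the job in, once; it reports no verdict.
The state is a dict: "time_s": time; "joints": joint angles; "joint_velocities": joint speeds; "joint_efforts": joint torques, N m; "tool_pos": TCP position; "eef_rot": TCP orientation; "force": force on the tool from outside, world axes, zero at the start; "torque": the same for the moment, N m; "finger_gap": opening from 0.0 (shut) to 1.0 (fully open).
Only numpy, scipy, OpenCV 4.12 (cv2) and the standard library are available. Lean on these libraries where they do the work, as an engineer would, in place of code of your own. Each camera call takes 0.05 s, during which the arm holds its last target.

TASK

So that the bottle of brass blackener cannot be knocked over, hang the empty bottle holder on the free stud of the tool rail: slide the open side of its slot sideways over the stud, behind the stud's head, and let the holder drop so that the stud sits up in the notch and the holder hangs upright by itself. Then stand the bottle, which is in front of the ship model, upright in the larger, front cell of that holder. Keep the bottle upright throughout, leave everything else on the bench where it is, and let go.

Things in the scene. Friction and masses are not known exactly. Their poses are not given: they have to be found in the camera images.
- bottle_holder: Loose empty bottle holder, 0.1 to 0.17 kg, standing upright: dark metal hanging plate 44 wide (y), 120 high, 6 thick (x -3 to 3), and in front of it (x -3 to -76, y within 27.5) an open wooden two-cell box 34 high. Origin: centre of the plate's lower edge, level with the box's underside; z up, front is -x, the slot opens at the plate's +y edge.
- slot_notch (a point): Where the stud's axis lies when the holder hangs home: mid plate, 79 above the holder's origin. The slot is a level leg 12 high, 62 to 74 above the origin (middle 11 below this point), from the +y edge (mouth chamfered by 4) in to y = -5.5; at its inner end a notch, y within 5.5, goes up to 82. Axes as the holder's.
- grip_tab (a point): Middle of the plain tab above the slot, 108 above the holder's origin; tab 44 wide, 6 thick, from 86 to 120. Take it from above across the thickness; below 89 fingers would meet the stud's head or the rail. The holder's centre of mass is about 10 in front of mid plate, 52 up. Axes as the holder's.
- front_cell (a point): Centre of the floor of the holder's larger, front cell: 54.5 in front of mid plate, 4 above the underside. Cell 37 (x) x 49 (y) inside, rim 34 above the underside. Once hung, the holder leans top forward by up to 5 degrees, its foot against the lower rail; the plate's top is then 41 above the stud. Axes as the holder's.
- rail_stand: Fixed stand, 220 wide, 145 high: two uprights and two flat rails (heights 64 to 88 and 121 to 145) with front faces in its plane x = 0; front is -x. Headed studs at height 140, y = 50 and -50: the +y one carries a like holder with a glue bottle (fixed, top at 181), the -y one is free. Feet 10 high reach x = -48 at y = +-95. Origin: on the table, mid width, at the rails' front plane.
- free_stud (a point): Middle of the free stud's shank, on its axis, 5.5 in front of the rails' faces, 140 above the table. The stud points along the stand's -x: shank 6 diameter, 11 long from rail to back of head; head 14 diameter, 4.6 thick. Axes as the stand's; y runs along the rail.
- bottle: Loose closed bottle with a ribbed screw cap, 81 high, 0.07 kg or so: rounded-oblong body 30 (x) x 42 (y), 70 high, cap 24 diameter from 70 up. Origin: centre of its underside, z up. It stands upright on the open table in front of the ship model.
- cutters: Bystander: small side cutters lying on the table, 42 x 110 x 13. Origin under its middle.
- spool: Bystander: small thread spool standing on the table, 25 diameter, 29 high. Origin at centre of its underside.
- sanding_pad: Bystander: sanding pad lying on the table, 34 x 64 x 10. Origin under its middle.
- drafting_pencil: Bystander: mechanical pencil lying on the table, 10 x 130 x 9. Origin under its middle.
Things that resemble listed ones, but are neither listed nor needed, are in the scene too. What is shaped like the bottle but purple is not meant.

How it is judged:
On the way:
1. The holder hangs by itself on the free stud, the stud home in the notch, let go, with the bottle not yet in it (x of slot_notch in the frame of free_stud between -0.007 and 0.007 m and y of slot_notch in the frame of free_stud between -0.005 and 0.005 m and z of slot_notch in the frame of free_stud between -0.004 and 0.004 m and angle between bottle_holder's own z axis and vertical below 0.2 rad and contact force between the fingers and bottle_holder below 0.1 N and distance between bottle and front_cell above 0.06 m), for 0.3 s.
At the end, for the whole second after the job is handed in: Stud home in the notch (notch point to stud point within 5 mm along the rail, 4 in height, 7 along the stud), holder upright within 0.2 rad; bottle in its front cell within 12 mm of centre and 8 mm of the floor, upright within 0.3 rad; both let go and at rest (x of slot_notch in the frame of free_stud between -0.007 and 0.007 m and y of slot_notch in the frame of free_stud between -0.005 and 0.005 m and z of slot_notch in the frame of free_stud between -0.004 and 0.004 m and angle between bottle_holder's own z axis and vertical below 0.2 rad and x of bottle in the frame of front_cell between -0.012 and 0.012 m and y of bottle in the frame of front_cell between -0.012 and 0.012 m and z of bottle in the frame of front_cell between -0.008 and 0.008 m and angle between bottle's own z axis and vertical below 0.3 rad and linear speed of each of bottle_holder, bottle below 0.02 m/s and angular speed of each of bottle_holder, bottle below 0.2 rad/s); the robot touches nothing.
It fails at once if the bottle is tipped by more than 0.7 rad (angle between bottle's own z axis and vertical above 0.7 rad).
It fails at once if the cutters is moved by more than 30 mm (distance of cutters from where it was at the start of the episode above 0.03 m).
It fails at once if the spool is moved by more than 30 mm (distance of spool from where it was at the start of the episode above 0.03 m).
It fails at once if the sanding pad is moved by more than 30 mm (distance of sanding_pad from where it was at the start of the episode above 0.03 m).
It fails at once if the drafting pencil is moved by more than 30 mm (distance of drafting_pencil from where it was at the start of the episode above 0.03 m).
It also fails if it takes over 69 s, if anything falls off the work surface, if the arm or the gripper's body presses on something with over 40 N, if the wrist force passes 120 N, or if a joint passes its speed limit or range.

## Working session

There is one attempt and no reset: what is moved stays moved. The work goes in short steps, Python scripts to look and compute and a tool call to move; the robot and the scene stay as the last step left them, time stands still between calls to the robot, and variables do not carry over. Pictures are saved under pics/ and viewed, and the job is handed in when it is done.

Besides the shell and the picture viewer there is one more tool, called by a JSON object that holds its "fn" and its "kwargs", one argument or row to a line. play_rows: Moves the arm, as the interface text tells. Its arguments: {"type":"object","properties":{"targets":{"type":"array"},"force":{"type":"number"}},"required":["targets"]}

```bash
mkdir -p pics
cat > h.py <<'E'
import numpy as np, cv2
from bench import manip
from scipy.spatial.transform import Rotation as Rn
def grab(n,tag):
    s=manip.state(); im=manip.get_image(n)
    cv2.imwrite(f'pics/{tag}.png',im['frame'][:,:,::-1])
    if n=='wrist':
        H=np.array(im['hand_eye']); q=s['eef_rot']; T=np.eye(4); T[:3,:3]=Rn.from_quat([q[1],q[2],q[3],q[0]]).as_matrix(); T[:3,3]=s['tool_pos']
        M=T@H; im['Rw'],im['tw']=M[:3,:3],M[:3,3]
    else:
        R=np.array(im['R']);t=np.array(im['t']); im['Rw'],im['tw']=R.T,-R.T@t
    np.savez(f'pics/{tag}.npz',**{k:np.array(v) for k,v in im.items()})
    return im
def load(tag): return dict(np.load(f'pics/{tag}.npz'))
def cloud(im):
    K=np.array([[im['fx'],0,im['cx']],[0,im['fy'],im['cy']],[0,0,1]],float)
    h,w=im['z_map'].shape
    g=np.stack(np.meshgrid(np.arange(w),np.arange(h)),-1).reshape(-1,1,2).astype(float)
    u=cv2.undistortPoints(g,K,np.array(im['distortion'],float)).reshape(h,w,2)
    z=im['z_map']; P=np.dstack([u[...,0]*z,u[...,1]*z,z])@im['Rw'].T+im['tw']
    P[z<=0]=np.nan
    return P
def proj(im,X):
    K=np.array([[im['fx'],0,im['cx']],[0,im['fy'],im['cy']],[0,0,1]],float)
    c=(np.atleast_2d(X)-im['tw'])@im['Rw']
    return cv2.projectPoints(c,np.zeros(3),np.zeros(3),K,np.array(im['distortion'],float))[0].reshape(-1,2)
E
python3 - <<'E'
from h import *
print(manip.state())
for n in ['scene','top','wrist']:
    im=grab(n,n+'0'); print(n,im['tw'],im['fx'])
E
```

```text
{'time_s': 0.0, 'joints': array([ 1.23789390e+00,  8.79382894e-02,  1.37223459e+00, -1.59261287e-05,
        1.68360935e+00, -1.03111130e-01]), 'joint_velocities': array([ 0.00095726, -0.00099007, -0.00032947,  0.00029059,  0.00115236,
        0.00090223]), 'joint_efforts': array([ 1.13737558e-03, -3.40195835e+01, -3.02423537e+01,  7.18402234e-02,
        3.31817509e-02, -2.15054274e-04]), 'tool_pos': array([0.12511112, 0.53501652, 0.2043233 ]), 'eef_rot': array([ 0.55337512, -0.43980187,  0.55467477,  0.43896035]), 'force': array([-0.13963062, -0.35274136, -0.15082738]), 'torque': array([ 0.01815744, -0.0812808 , -0.02602009]), 'finger_gap': 1.0018285032754186}
scene [ 0.07657619 -0.63654283  0.54801549] 382.0214076146688
top [0.35030432 0.08136434 1.08678396] 405.282439633145
wrist [0.0498601  0.55278938 0.38314184] 306.2458933903864
```

View pics/scene0.png

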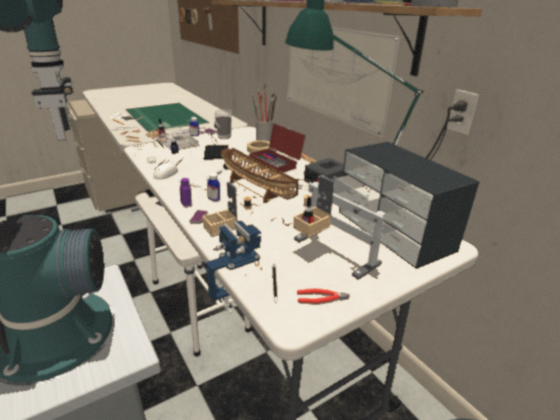

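View pics/top0.png

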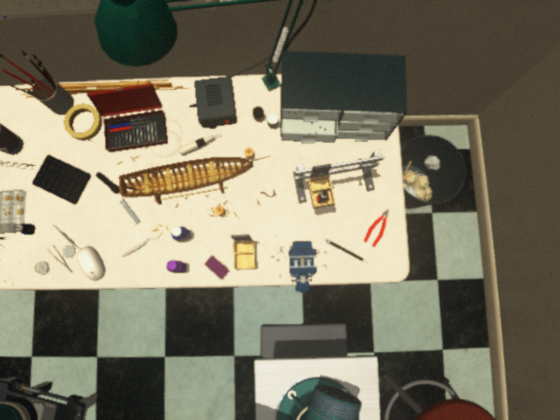

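View pics/wrist0.png

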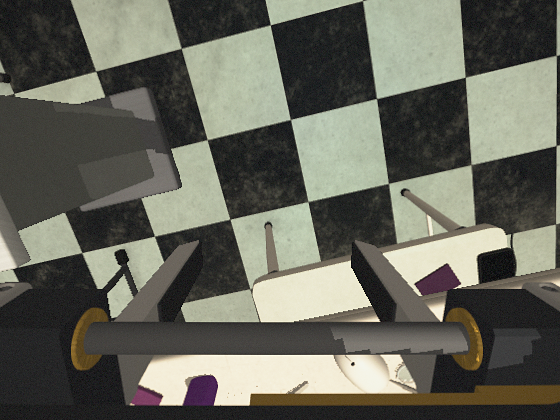

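Run:
```python
from h import *
a=load('top0'); f=a['frame'][:,:,::-1]
cv2.imwrite('pics/topc.png',cv2.resize(f[130:300,150:410],(780,510),interpolation=cv2.INTER_CUBIC))
b=load('scene0'); f=b['frame'][:,:,::-1]
cv2.imwrite('pics/scenec.png',cv2.resize(f[130:310,170:400],(766,600),interpolation=cv2.INTER_CUBIC))
P=cloud(a)
for n,(u,v) in dict(holderbox=(245,262),plate=(245,237),bottle=(179,232),purple=(175,266),pad=(217,267),rail=(350,172),glue=(320,185),stud=(362,182),vise=(303,262),table=(260,215)).items(): print(n,P[v,u].round(4))
```

```text
holderbox [0.4021 0.1785 0.0009]
plate [0.4568 0.1678 0.1136]
bottle [0.477  0.3372 0.0791]
purple [0.3921 0.3456 0.0803]
pad [0.3902 0.2525 0.0071]
rail [ 6.426e-01 -1.146e-01  6.000e-04]
glue [ 0.5925 -0.0233  0.0648]
stud [ 0.6141 -0.1468 -0.0023]
vise [0.3961 0.0267 0.0544]
table [0.5281 0.1364 0.001 ]
```

View pics/topc.png

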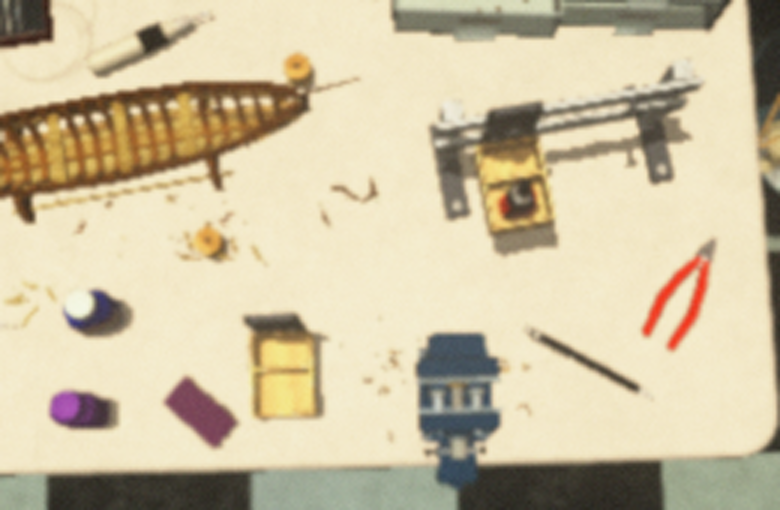

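View pics/scenec.png

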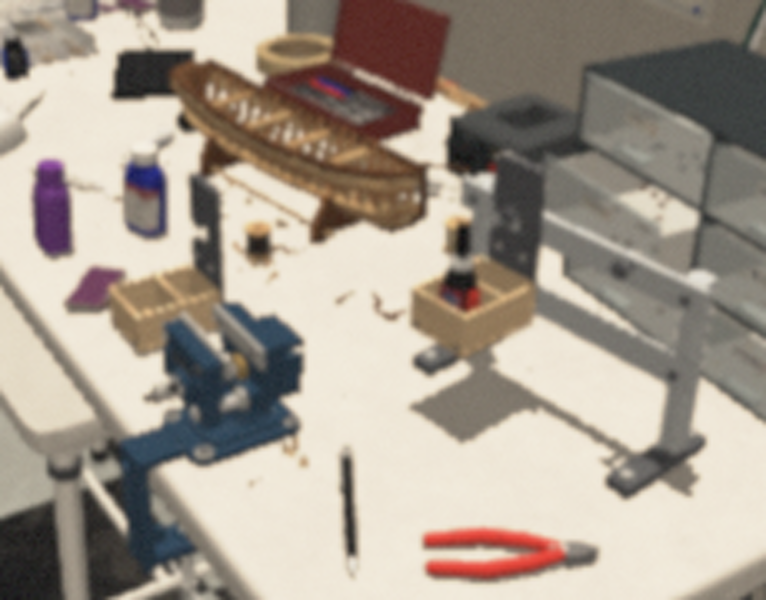

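Run:
```python
from h import *
for tag in ['top0','scene0']:
    a=load(tag); P=cloud(a).reshape(-1,3); C=a['frame'].reshape(-1,3)
    P_ok=np.isfinite(P[:,0])
    def sel(x0,x1,y0,y1,z0,z1):
        m=P_ok&(P[:,0]>x0)&(P[:,0]<x1)&(P[:,1]>y0)&(P[:,1]<y1)&(P[:,2]>z0)&(P[:,2]<z1); return P[m]
    print(tag)
    r=sel(.58,.75,-.25,.08,.115,.165); print('rail n',len(r), r.min(0).round(3),r.max(0).round(3))
    q=r[r[:,2]>.135]; (vx,vy,x0,y0)=cv2.fitLine(q[:,:2].astype(np.float32),cv2.DIST_HUBER,0,.01,.01).ravel(); print('line',np.degrees(np.arctan2(-vx*np.sign(vy),abs(vy))),x0,y0,np.median(q[:,2]))
    h=sel(.40,.52,.10,.23,.09,.14); print('plate',len(h),h.mean(0).round(4),h.min(0).round(3),h.max(0).round(3))
    h=sel(.35,.47,.10,.23,.025,.04); print('rim',len(h),h.mean(0).round(4),h.min(0).round(3),h.max(0).round(3))
    if len(h): print(cv2.minAreaRect((h[:,:2]*1000).astype(np.float32)))
    b=sel(.44,.52,.29,.39,.06,.1); print('bottle',len(b),b.mean(0).round(4),b.min(0).round(3),b.max(0).round(3))
    c=sel(.62,.85,-.3,.1,.2,.6); print('tall near',len(c), c.min(0) if len(c) else '',c.max(0) if len(c) else '')
    c=sel(.3,.7,-.3,.4,.15,1.); print('tall mid',len(c), c.min(0) if len(c) else '',c.max(0) if len(c) else '')
```

```text
top0
rail n 1488 [ 0.598 -0.221  0.115] [0.75  0.076 0.165]
line -2.3918889 0.73743314 -0.0478857 0.14646545916423248
plate 67 [0.4586 0.1817 0.114 ] [0.456 0.16  0.091] [0.462 0.202 0.123]
rim 157 [0.4186 0.1805 0.0328] [0.383 0.152 0.026] [0.458 0.209 0.037]
((420.3089599609375, 180.83071899414062), (73.6323013305664, 55.83946228027344), 2.0230445861816406)
bottle 122 [0.4777 0.3421 0.074 ] [0.466 0.326 0.061] [0.492 0.36  0.084]
tall near 22 [ 0.73313776 -0.20161036  0.20001637] [0.84807327 0.07339381 0.20167638]
tall mid 107 [ 0.60404424 -0.03815745  0.15000214] [0.61534415 0.00538407 0.18309208]
scene0
rail n 2687 [ 0.6   -0.223  0.115] [0.75  0.075 0.165]
line 33.114235 0.6748422 -0.089109205 0.14697334482292052
plate 118 [0.4608 0.1768 0.1072] [0.458 0.157 0.09 ] [0.466 0.202 0.123]
rim 296 [0.4258 0.1776 0.0314] [0.385 0.147 0.025] [0.466 0.209 0.04 ]
((424.52423095703125, 179.52560424804688), (78.95797729492188, 61.00594711303711), 4.445745944976807)
bottle 92 [0.4798 0.3384 0.0718] [0.467 0.325 0.06 ] [0.494 0.356 0.084]
tall near 0  
tall mid 217 [ 0.60458932 -0.04114862  0.15027249] [0.62111353 0.00447777 0.18306274]
```

Run:
```python
from h import *
s=manip.state();q=s['eef_rot'];R=Rn.from_quat([q[1],q[2],q[3],q[0]]).as_matrix();print(R.round(3))
H=load('wrist0')['hand_eye'];print(H.round(3))
for tag in ['top0']:
    a=load(tag); P=cloud(a).reshape(-1,3)
    for y in np.arange(-.22,.06,.02):
        m=(abs(P[:,1]-y)<.01)&(P[:,2]>.13)&(P[:,2]<.17)&(P[:,0]<.72)&(P[:,0]>.56); q=P[m]; print(round(y,2),m.sum(),q.mean(0).round(4) if m.sum() else '')
    r=(P[:,2]>.01)&(P[:,2]<.25)&(P[:,0]>.3)&(P[:,0]<.75)
```

```text
[[-0.001 -0.974  0.228]
 [-0.002  0.228  0.974]
 [-1.     0.    -0.002]]
[[ 0.    -0.264  0.964 -0.179]
 [-0.    -0.964 -0.264  0.077]
 [ 1.    -0.    -0.    -0.   ]
 [ 0.     0.     0.     1.   ]]
-0.22 0 
-0.2 0 
-0.18 9 [ 0.6413 -0.1723  0.1408]
-0.16 80 [ 0.6455 -0.1585  0.1423]
-0.14 36 [ 0.6375 -0.1408  0.1418]
-0.12 53 [ 0.6272 -0.1179  0.1431]
-0.1 33 [ 0.6293 -0.1004  0.141 ]
-0.08 34 [ 0.6258 -0.0801  0.1413]
-0.06 30 [ 0.6231 -0.0598  0.1414]
-0.04 28 [ 0.6148 -0.0396  0.1463]
-0.02 51 [ 0.604  -0.0198  0.149 ]
-0.0 38 [0.6076 0.0013 0.1488]
0.02 53 [0.6155 0.0229 0.1421]
0.04 50 [0.614  0.036  0.1423]
0.06 1 [0.7143 0.0646 0.1302]
```

```bash
cat >> h.py <<'E'
def pose():
    s=manip.state();q=s['eef_rot'];return np.array(s['tool_pos']),Rn.from_quat([q[1],q[2],q[3],q[0]])
def down(yaw):  # tool z at angle yaw in world, x down
    c,s=np.cos(yaw),np.sin(yaw)
    return Rn.from_matrix(np.array([[0,-s,c],[0,c,s],[-1,0,0.]]))
def plan(pt,Rt,n=None,grip=100,step=.035,p0=None):
    p,R=pose() if p0 is None else p0
    d=np.array(pt)-p; rv=(Rt*R.inv()).as_rotvec()
    if n is None: n=max(1,int(np.ceil(max(np.linalg.norm(d)/step,np.linalg.norm(rv)/.115))))
    out=[]
    for i in range(n):
        Ri=Rn.from_rotvec(rv*i/n)*R
        t=Ri.inv().apply(d/n)*100; r=Ri.inv().apply(rv/n)
        out.append([round(float(v),2) for v in t]+[round(float(v),3) for v in r]+[grip])
    for k in range(0,n,10): print('[',','.join(str(o).replace(' ','') for o in out[k:k+10]),']')
E
python3 - <<'E'
from h import *
plan([.43,.12,.25],down(np.radians(2)))
E
```

```text
[ [-0.3,-2.61,-2.23,0.087,-0.0,0.0,100],[-0.3,-2.79,-2.0,0.087,-0.0,0.0,100],[-0.3,-2.96,-1.75,0.087,-0.0,0.0,100],[-0.3,-3.1,-1.48,0.087,-0.0,0.0,100],[-0.3,-3.21,-1.21,0.087,-0.0,0.0,100],[-0.3,-3.31,-0.92,0.087,-0.0,0.0,100],[-0.3,-3.38,-0.63,0.087,-0.0,0.0,100],[-0.3,-3.42,-0.34,0.087,-0.0,0.0,100],[-0.3,-3.43,-0.04,0.087,-0.0,0.0,100],[-0.3,-3.42,0.26,0.087,-0.0,0.0,100] ]
[ [-0.3,-3.39,0.56,0.087,-0.0,0.0,100],[-0.3,-3.33,0.85,0.087,-0.0,0.0,100],[-0.3,-3.24,1.14,0.087,-0.0,0.0,100],[-0.3,-3.13,1.41,0.087,-0.0,0.0,100],[-0.3,-2.99,1.68,0.087,-0.0,0.0,100] ]
```

{"fn": "play_rows", "kwargs": {
  "targets": [
    [-0.3,-2.6,-2.2,0.087,0,0,100],
    [-0.3,-2.8,-2.0,0.087,0,0,100],
    [-0.3,-3.0,-1.8,0.087,0,0,100],
    [-0.3,-3.1,-1.5,0.087,0,0,100],
    [-0.3,-3.2,-1.2,0.087,0,0,100],
    [-0.3,-3.3,-0.9,0.087,0,0,100],
    [-0.3,-3.4,-0.6,0.087,0,0,100],
    [-0.3,-3.4,-0.3,0.087,0,0,100],
    [-0.3,-3.4,0,0.087,0,0,100],
    [-0.3,-3.4,0.3,0.087,0,0,100]
  ]
}}

```text
time_s: 0.98
tool_pos: [0.3276, 0.248, 0.2295]
eef_rot: [0.687, -0.158, 0.693, 0.153]
force: [0.0, 1.0, 1.0]
finger_gap: 0.996
```

{"fn": "play_rows", "kwargs": {
  "targets": [
    [-0.3,-3.4,0.6,0.087,0,0,100],
    [-0.3,-3.3,0.9,0.087,0,0,100],
    [-0.3,-3.2,1.1,0.087,0,0,100],
    [-0.3,-3.1,1.4,0.087,0,0,100],
    [-0.3,-3.0,1.7,0.087,0,0,100],
    [0,0,0,0,0,0,100]
  ]
}}

```text
time_s: 1.48
tool_pos: [0.4296, 0.0946, 0.2447]
eef_rot: [0.705, 0.004, 0.709, -0.012]
force: [0.4, 0.7, 0.5]
finger_gap: 1.001
```

Run:
```python
from h import *
p,R=pose();print(p,R.as_matrix().round(3))
grab('wrist','w1')
plan([.43,.12,.25],down(np.radians(2)))
```

```text
[0.42959397 0.09455009 0.24471073] [[-0.006  0.023  1.   ]
 [-0.011  1.    -0.023]
 [-1.    -0.011 -0.006]]
[ [-0.57,2.34,0.13,-0.054,-0.008,0.009,100] ]
```

View pics/w1.png

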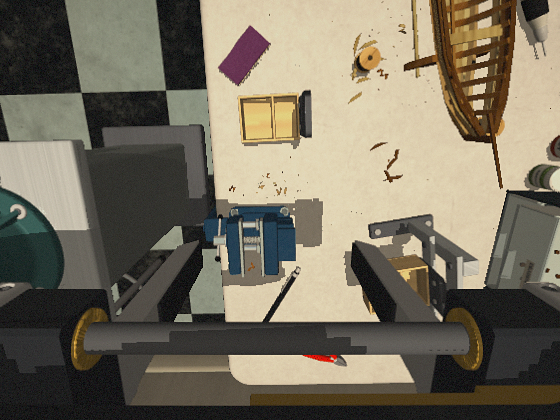

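Run:
```python
from h import *
a=load('w1'); f=a['frame'][:,:,::-1]
cv2.imwrite('pics/w1c.png',cv2.resize(f[70:170,210:340],(780,600),interpolation=cv2.INTER_CUBIC))
P=cloud(a).reshape(-1,3)
def sel(x0,x1,y0,y1,z0,z1):
    m=(P[:,0]>x0)&(P[:,0]<x1)&(P[:,1]>y0)&(P[:,1]<y1)&(P[:,2]>z0)&(P[:,2]<z1); return P[m]
for nm,b in dict(rim=(.35,.46,.12,.25,.025,.042),top=(.43,.5,.12,.25,.105,.135),table=(.48,.55,.12,.25,-.02,.02)).items():
    h=sel(*b); print(nm,len(h),h.mean(0).round(4),h.min(0).round(4),h.max(0).round(4))
    print(cv2.minAreaRect((h[:,:2]*1000).astype(np.float32)))
```

```text
rim 699 [0.4199 0.1825 0.0327] [0.3836 0.1527 0.0251] [0.4577 0.2096 0.0409]
((420.566162109375, 181.14796447753906), (73.18344116210938, 55.08296585083008), 1.710594892501831)
top 360 [0.4596 0.1821 0.118 ] [0.4564 0.1603 0.105 ] [0.4634 0.2035 0.1216]
((460.01007080078125, 181.92422485351562), (6.128018856048584, 43.353965759277344), 1.5741924047470093)
table 5409 [ 5.144e-01  1.868e-01 -3.000e-04] [ 0.48    0.12   -0.0041] [0.55   0.25   0.0195]
((515.0021362304688, 184.99246215820312), (69.96702575683594, 129.9282684326172), 0.012849862687289715)
```

View pics/w1c.png

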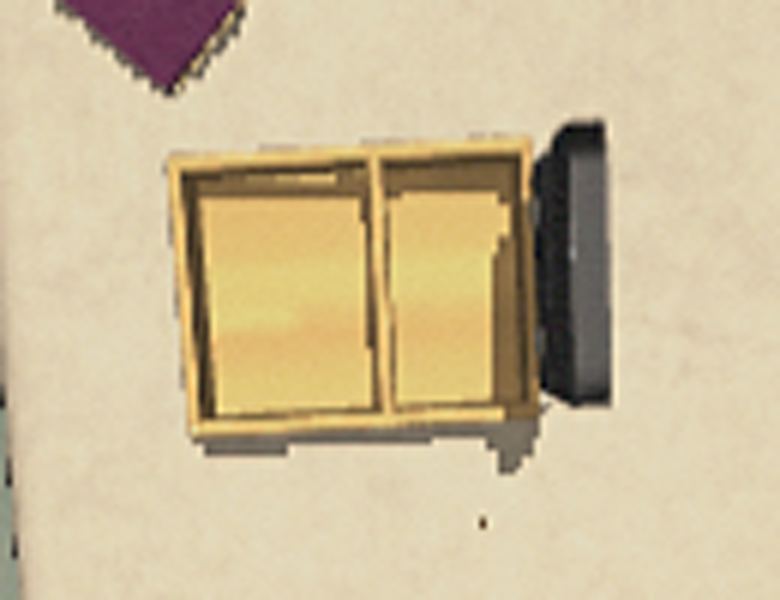

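Run:
```python
from h import *
plan([.53,-.19,.26],down(np.radians(5)))
```

```text
[ [-0.15,-3.16,1.19,-0.012,-0.001,0.001,100],[-0.15,-3.18,1.15,-0.012,-0.001,0.001,100],[-0.16,-3.19,1.11,-0.012,-0.001,0.001,100],[-0.16,-3.2,1.08,-0.012,-0.001,0.001,100],[-0.16,-3.22,1.04,-0.012,-0.001,0.001,100],[-0.16,-3.23,1.0,-0.012,-0.001,0.001,100],[-0.16,-3.24,0.96,-0.012,-0.001,0.001,100],[-0.17,-3.25,0.93,-0.012,-0.001,0.001,100],[-0.17,-3.26,0.89,-0.012,-0.001,0.001,100] ]
```

{"fn": "play_rows", "kwargs": {
  "targets": [
    [-0.2,-3.2,1.2,-0.012,0,0,100],
    [-0.2,-3.2,1.2,-0.012,0,0,100],
    [-0.2,-3.2,1.1,-0.012,0,0,100],
    [-0.2,-3.2,1.1,-0.012,0,0,100],
    [-0.2,-3.2,1.0,-0.012,0,0,100],
    [-0.2,-3.2,1.0,-0.012,0,0,100],
    [-0.2,-3.2,1.0,-0.012,0,0,100],
    [-0.2,-3.2,0.9,-0.012,0,0,100],
    [-0.2,-3.2,0.9,-0.012,0,0,100],
    [0,0,0,0,0,0,100]
  ]
}}

```text
time_s: 2.37
tool_pos: [0.536, -0.185, 0.259]
eef_rot: [0.701, -0.044, 0.711, 0.045]
force: [-0.4, -0.3, -0.4]
finger_gap: 0.998
```

Run:
```python
from h import *
p,R=pose();print(p,R.as_matrix().round(3))
a=grab('wrist','w2')
cv2.imwrite('pics/w2b.png',cv2.resize(a['frame'][:,:,::-1],(800,600),interpolation=cv2.INTER_CUBIC))
```

```text
[ 0.53600928 -0.18497358  0.25900129] [[-0.015 -0.125  0.992]
 [ 0.001  0.992  0.125]
 [-1.     0.003 -0.014]]
```

View pics/w2b.png

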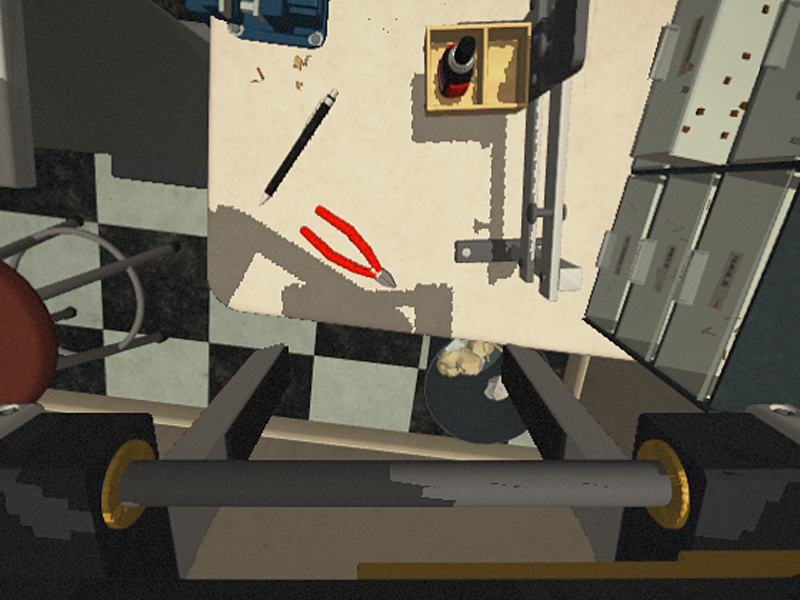

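Run:
```python
from h import *
a=load('w2'); f=a['frame'][:,:,::-1]
cv2.imwrite('pics/w2c.png',cv2.resize(f[110:215,340:420],(600,788),interpolation=cv2.INTER_CUBIC)[:600])
P3=cloud(a); P=P3.reshape(-1,3)
m=(P[:,2]>.1435)&(P[:,2]<.149)&(P[:,0]>.56)&(P[:,0]<.7)&(P[:,1]<-.03)
h=P[m]; print(len(h),h.min(0),h.max(0),np.median(h[:,2]))
for y in np.arange(-.2,-.03,.01):
    q=h[abs(h[:,1]-y)<.005]
    if len(q): print(round(y,3),len(q),q.min(0).round(4),q.max(0).round(4))
for v in range(140,158,1):
    print(v,[(u,*(P3[v,u]*1000).round(0).astype(int)) for u in range(366,388,2) if np.isfinite(P3[v,u,0])])
```

```text
1195 [ 0.60975322 -0.17315235  0.14350179] [ 0.65879778 -0.03050895  0.14865618] 0.14440887489506277
-0.17 37 [ 0.6375 -0.1732  0.1435] [ 0.6442 -0.1652  0.1458]
-0.16 186 [ 0.6362 -0.1649  0.1435] [ 0.6588 -0.155   0.1463]
-0.15 146 [ 0.6347 -0.1549  0.1435] [ 0.658  -0.1454  0.146 ]
-0.14 50 [ 0.6332 -0.1449  0.1436] [ 0.6398 -0.135   0.146 ]
-0.13 62 [ 0.6315 -0.1348  0.1435] [ 0.6385 -0.1251  0.1462]
-0.12 100 [ 0.6141 -0.1248  0.1435] [ 0.6378 -0.1151  0.1472]
-0.11 105 [ 0.6138 -0.115   0.1435] [ 0.6373 -0.105   0.1473]
-0.1 64 [ 0.6268 -0.1048  0.1435] [ 0.6335 -0.0951  0.146 ]
-0.09 65 [ 0.6248 -0.095   0.1435] [ 0.6321 -0.0851  0.1457]
-0.08 68 [ 0.6234 -0.0849  0.1436] [ 0.6305 -0.075   0.1457]
-0.07 63 [ 0.622  -0.0749  0.1435] [ 0.6286 -0.0655  0.1462]
-0.06 74 [ 0.6207 -0.065   0.1435] [ 0.6274 -0.055   0.1464]
-0.05 70 [ 0.6189 -0.0547  0.1435] [ 0.626  -0.045   0.1461]
-0.04 89 [ 0.6105 -0.0448  0.1435] [ 0.6246 -0.0353  0.1487]
140 [(366, np.int64(629), np.int64(-109), np.int64(68)), (368, np.int64(629), np.int64(-109), np.int64(75)), (370, np.int64(629), np.int64(-10
[... 9649 characters left out ...]
.int64(131)), (384, np.int64(631), np.int64(-122), np.int64(135)), (386, np.int64(630), np.int64(-121), np.int64(142))]
157 [(366, np.int64(632), np.int64(-128), np.int64(72)), (368, np.int64(632), np.int64(-128), np.int64(79)), (370, np.int64(632), np.int64(-127), np.int64(87)), (372, np.int64(634), np.int64(-127), np.int64(88)), (374, np.int64(636), np.int64(-126), np.int64(87)), (376, np.int64(666), np.int64(-130), np.int64(-1)), (378, np.int64(669), np.int64(-130), np.int64(-1)), (380, np.int64(631), np.int64(-124), np.int64(124)), (382, np.int64(631), np.int64(-123), np.int64(130)), (384, np.int64(631), np.int64(-123), np.int64(136)), (386, np.int64(631), np.int64(-122), np.int64(142))]
```

View pics/w2c.png

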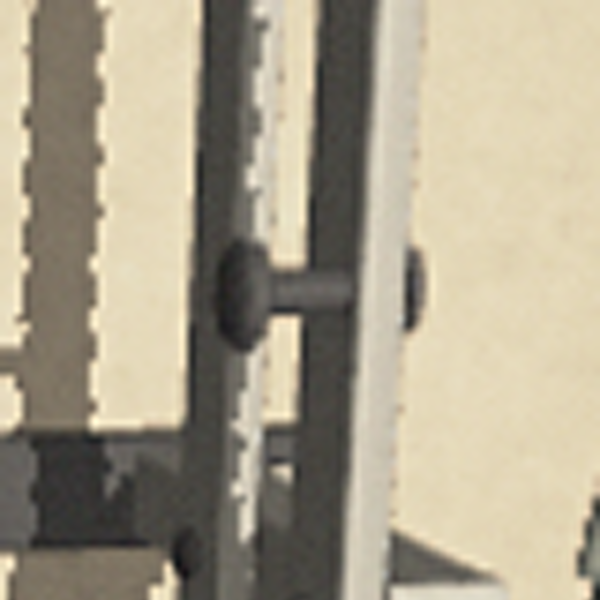

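Run:
```python
from h import *
a=load('w2');P=cloud(a).reshape(-1,3)
for z0,z1 in[(.125,.142),(.068,.085)]:
    m=(P[:,2]>z0)&(P[:,2]<z1)&(P[:,0]>.6)&(P[:,0]<.66)&(P[:,1]<-.03)&(P[:,1]>-.17)
    h=P[m]; h=h[abs(h[:,0]-(.6298-.157*(h[:,1]+.1148)))<.004]
    vx,vy,x0,y0=cv2.fitLine(h[:,:2].astype(np.float32),cv2.DIST_HUBER,0,.001,.001).ravel()
    k=vx/vy; print(len(h),'yaw',np.degrees(np.arctan(-k)),'x at -.115',x0+k*(-.115-y0))
    th=np.arctan(-k)
m=(P[:,2]>.139)&(P[:,2]<.148); Q=P[m]; c,s=np.cos(th),np.sin(th)
d=(Q[:,:2]-[.6298,-.1148]); lx=d[:,0]*c+d[:,1]*s; ly=-d[:,0]*s+d[:,1]*c
k=(lx<-1e-3)&(lx>-.02)&(abs(ly)<.012)
for lo,hi in[(-.018,-.0115),(-.0105,-.002)]:
    kk=(lx>lo)&(lx<hi)&(abs(ly)<.012); print(lo,kk.sum(),ly[kk].min(),ly[kk].max(),ly[kk].mean())
print(lx[k].min())
```

```text
841 yaw 8.858248 x at -.115 0.62981755
498 yaw 8.898286 x at -.115 0.6298508
-0.018 82 -0.005489772664306045 0.0075834021826534405 0.0009080605511532007
-0.0105 51 -0.0020051933151152865 0.0036323457834705744 0.0006168019346384122
-0.01606139493393128
```

Run:
```python
from h import *
plan([.460,.182,.15],down(np.radians(1.65)))
```

```text
[ [0.93,3.09,-0.22,0.008,-0.001,-0.0,100],[0.93,3.09,-0.25,0.008,-0.001,-0.0,100],[0.93,3.08,-0.28,0.008,-0.001,-0.0,100],[0.92,3.08,-0.3,0.008,-0.001,-0.0,100],[0.92,3.08,-0.33,0.008,-0.001,-0.0,100],[0.92,3.08,-0.36,0.008,-0.001,-0.0,100],[0.92,3.07,-0.38,0.008,-0.001,-0.0,100],[0.92,3.07,-0.41,0.008,-0.001,-0.0,100],[0.92,3.07,-0.44,0.008,-0.001,-0.0,100],[0.92,3.06,-0.46,0.008,-0.001,-0.0,100] ]
[ [0.91,3.06,-0.49,0.008,-0.001,-0.0,100],[0.91,3.06,-0.51,0.008,-0.001,-0.0,100] ]
```

{"fn": "play_rows", "kwargs": {
  "targets": [
    [0,3.6,-0.3,0.009,0,0,100],
    [0,3.6,-0.3,0.009,0,0,100],
    [0,3.6,-0.4,0.009,0,0,100],
    [0,3.6,-0.4,0.009,0,0,100],
    [0,3.6,-0.4,0.009,0,0,100],
    [0,3.6,-0.4,0.009,0,0,100],
    [0.9,3.6,-0.5,0.009,0,0,100],
    [1.5,3.6,-0.5,0.009,0,0,100],
    [2.5,3.5,-0.5,0.009,0,0,100],
    [2.5,3.5,-0.5,0.009,0,0,100]
  ]
}}

```text
time_s: 3.25
tool_pos: [0.4515, 0.1902, 0.1947]
eef_rot: [0.704, -0.011, 0.71, 0.022]
force: [0.8, -0.2, 0.2]
finger_gap: 1.002
```

Run:
```python
from h import *
p,R=pose();print(p)
plan([.460,.182,.14],down(np.radians(1.65)))
```

```text
[0.45151319 0.19019721 0.1947028 ]
[ [2.72,-0.47,0.43,0.008,-0.004,-0.008,100],[2.73,-0.45,0.42,0.008,-0.004,-0.008,100] ]
```

{"fn": "play_rows", "kwargs": {
  "targets": [
    [2.7,-0.45,0.45,0.008,-0.004,-0.008,60],
    [2.7,-0.45,0.4,0.008,-0.004,-0.008,60],
    [0,0,0,0,0,0,60]
  ]
}}

```text
time_s: 3.5
tool_pos: [0.4495, 0.1944, 0.1352]
eef_rot: [0.704, -0.017, 0.71, 0.019]
force: [-1.6, 1.4, -1.1]
finger_gap: 0.823
```

Run:
```python
from h import *
p,R=pose();print(p,R.as_matrix().round(3))
a=grab('wrist','w3')
plan([.460,.182,.0915],down(np.radians(1.65)))
```

```text
[0.44949604 0.19442188 0.13520807] [[-0.008 -0.051  0.999]
 [ 0.003  0.999  0.051]
 [-1.     0.003 -0.008]]
[ [2.32,-0.68,0.45,0.011,-0.002,-0.002,100],[2.32,-0.67,0.45,0.011,-0.002,-0.002,100] ]
```

View pics/w3.png

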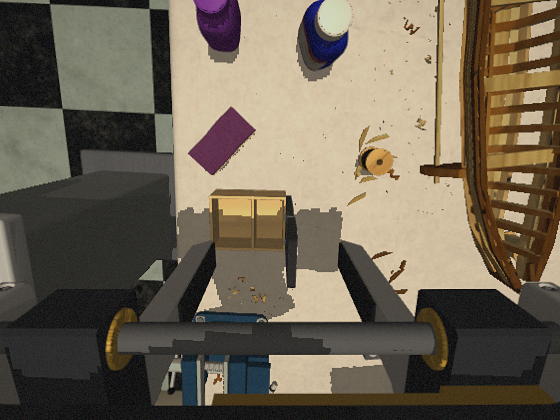

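{"fn": "play_rows", "kwargs": {
  "targets": [
    [0,-0.6,0.5,0.011,0,0,60],
    [0,-0.6,0.5,0.011,0,0,60],
    [0,0,0,0,0,0,60]
  ]
}}

```text
time_s: 3.8
tool_pos: [0.462, 0.1845, 0.1428]
eef_rot: [0.707, -0.009, 0.707, 0.013]
force: [0.0, 0.1, 0.5]
finger_gap: 0.605
```

Run:
```python
from h import *
p,R=pose();print(p,R.as_matrix().round(3))
plan([.460,.182,.0915],down(np.radians(1.65)))
```

```text
[0.46198353 0.18447484 0.14279533] [[ 0.001 -0.031  1.   ]
 [ 0.007  1.     0.031]
 [-1.     0.007  0.001]]
[ [2.56,-0.14,-0.11,0.001,0.0,-0.003,100],[2.56,-0.13,-0.1,0.001,0.0,-0.003,100] ]
```

{"fn": "play_rows", "kwargs": {
  "targets": [
    [1.5,-0.1,-0.1,0,0,-0.003,60],
    [1.5,-0.1,-0.1,0,0,-0.003,60],
    [1.2,0,0,0,0,0,60],
    [0.5,0,0,0,0,0,60],
    [0,0,0,0,0,0,60],
    [0,0,0,0,0,0,60]
  ]
}}

```text
time_s: 4.3
tool_pos: [0.4684, 0.1807, 0.1044]
eef_rot: [0.714, -0.006, 0.7, 0.01]
force: [1.0, -0.6, 0.1]
finger_gap: 0.6
```

Run:
```python
from h import *
p,R=pose();print(p,R.as_matrix().round(3))
plan([.460,.182,.0915],down(np.radians(1.65)))
```

```text
[0.46843296 0.18070888 0.10442928] [[ 0.019 -0.022  1.   ]
 [ 0.006  1.     0.022]
 [-1.     0.006  0.019]]
[ [1.28,0.14,-0.86,-0.007,0.019,-0.006,100] ]
```

{"fn": "play_rows", "kwargs": {
  "targets": [
    [0.3,0.1,-0.9,-0.007,0.019,-0.006,60],
    [0,0,0,0,0,0,60]
  ]
}}

```text
time_s: 4.47
tool_pos: [0.4597, 0.1814, 0.1025]
eef_rot: [0.707, -0.01, 0.707, 0.01]
force: [-0.7, 0.4, -0.7]
finger_gap: 0.598
```

Run:
```python
from h import *
p,R=pose();print(p,R.as_matrix().round(3))
plan([.460,.182,.0915],down(np.radians(1.65)))
```

```text
[0.45967282 0.1814375  0.10246037] [[ 0.    -0.029  1.   ]
 [-0.     1.     0.029]
 [-1.    -0.     0.   ]]
[ [1.1,0.06,0.03,-0.0,0.0,0.0,100] ]
```

{"fn": "play_rows", "kwargs": {
  "targets": [
    [0.7,0.05,0,0,0,0,60],
    [0.3,0,0,0,0,0,60],
    [0,0,0,0,0,0,60]
  ]
}}

```text
time_s: 4.72
tool_pos: [0.4603, 0.1826, 0.093]
eef_rot: [0.708, -0.01, 0.706, 0.011]
force: [0.5, -0.4, 0.1]
finger_gap: 0.597
```

Run:
```python
from h import *
p,R=pose();print(p,R.as_matrix().round(3))
plan([.460,.182,.0915],down(np.radians(1.65)))
```

```text
[0.46030409 0.18260989 0.09296009] [[ 0.003 -0.03   1.   ]
 [ 0.001  1.     0.03 ]
 [-1.     0.001  0.003]]
[ [0.15,-0.06,-0.03,0.001,0.003,-0.001,100] ]
```

{"fn": "play_rows", "kwargs": {
  "targets": [
    [0,0,0,0,0,0,0],
    [0,0,0,0,0,0,0],
    [0,0,0,0,0,0,0],
    [0,0,0,0,0,0,0],
    [0,0,0,0,0,0,0],
    [0,0,0,0,0,0,0],
    [0,0,0,0,0,0,0]
  ],
  "force": 30
}}

```text
time_s: 5.3
tool_pos: [0.4603, 0.1828, 0.0929]
eef_rot: [0.708, -0.01, 0.706, 0.011]
force: [0.2, 0.4, -0.5]
finger_gap: 0.139
```

Run:
```python
from h import *
p,R=pose();print(p,R.as_matrix().round(3),manip.state()['finger_gap']*94)
a=grab('wrist','w4')
P=cloud(a).reshape(-1,3)
def sel(x0,x1,y0,y1,z0,z1):
    m=(P[:,0]>x0)&(P[:,0]<x1)&(P[:,1]>y0)&(P[:,1]<y1)&(P[:,2]>z0)&(P[:,2]<z1); return P[m]
h=sel(.35,.46,.12,.25,.025,.042); print(len(h),h.min(0).round(4),h.max(0).round(4)); print(cv2.minAreaRect((h[:,:2]*1000).astype(np.float32)))
```

```text
[0.46026777 0.18276778 0.09289314] [[ 0.002 -0.03   1.   ]
 [ 0.001  1.     0.03 ]
 [-1.     0.     0.002]] 13.031888604784566
1652 [0.3835 0.1533 0.025 ] [0.4596 0.2099 0.0417]
((422.03924560546875, 181.54380798339844), (76.36164093017578, 54.8916015625), 1.65680730342865)
```

View pics/w4.png

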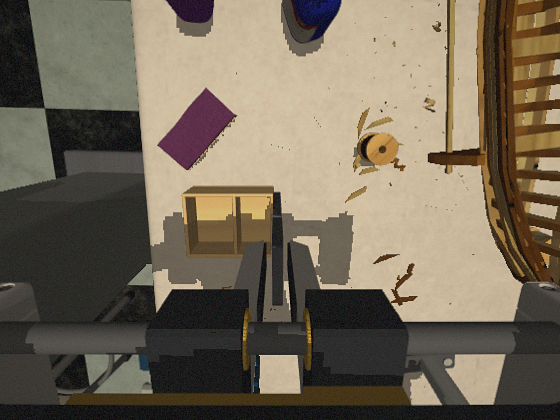

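{"fn": "play_rows", "kwargs": {
  "targets": [
    [0,0,0,0,0,0,0],
    [0,0,0,0,0,0,0],
    [0,0,0,0,0,0,0],
    [0,0,0,0,0,0,0]
  ],
  "force": 30
}}

```text
time_s: 5.68
tool_pos: [0.4604, 0.1828, 0.0929]
eef_rot: [0.708, -0.01, 0.706, 0.011]
force: [0.7, -0.2, 0.2]
finger_gap: 0.06
```

Run:
```python
from h import *
p,R=pose();print(p,R.as_matrix().round(3),manip.state()['finger_gap']*94,manip.state()['force'])
a=grab('wrist','w5')
P=cloud(a).reshape(-1,3)
def sel(x0,x1,y0,y1,z0,z1):
    m=(P[:,0]>x0)&(P[:,0]<x1)&(P[:,1]>y0)&(P[:,1]<y1)&(P[:,2]>z0)&(P[:,2]<z1); return P[m]
h=sel(.35,.458,.12,.25,.025,.042); print(len(h),h.min(0).round(4),h.max(0).round(4)); print(cv2.minAreaRect((h[:,:2]*1000).astype(np.float32)))
```

```text
[0.46041212 0.18277319 0.09292689] [[ 0.003 -0.03   1.   ]
 [ 0.001  1.     0.03 ]
 [-1.     0.001  0.003]] 5.618797667029586 [ 0.71917237 -0.24237855  0.24135423]
1654 [0.3833 0.1532 0.025 ] [0.4574 0.2097 0.0415]
((420.69781494140625, 181.458251953125), (74.54420471191406, 54.83305740356445), 1.5617845058441162)
```

Run:
```python
from h import *
th=np.radians(8.87);c,s=np.cos(th),np.sin(th); O=np.array([.6297,-.1140])
for tag in ['w2','scene0']:
    P=cloud(load(tag)).reshape(-1,3); d=P[:,:2]-O
    lx=(d[:,0]*c+d[:,1]*s)*1000; ly=(-d[:,0]*s+d[:,1]*c)*1000; z=P[:,2]*1000
    m=(lx>-20)&(lx<3)&(ly<-10)&(ly>-62)&(z>15)&(z<150)
    k=m&(lx<-1.5); print(tag,m.sum(),k.sum())
    print(np.c_[lx,ly,z][k][:40].round(1).tolist())
```

```text
w2 870 35
[[-2.2, -41.3, 75.0], [-2.8, -42.8, 73.3], [-2.6, -42.2, 76.9], [-2.5, -44.2, 72.2], [-2.5, -43.4, 76.8], [-2.7, -45.2, 73.2], [-2.6, -44.5, 77.4], [-1.6, -44.4, 77.9], [-2.7, -46.4, 73.4], [-2.9, -45.5, 78.7], [-1.9, -45.4, 79.1], [-2.5, -47.7, 72.9], [-2.2, -47.1, 76.1], [-1.7, -46.7, 78.7], [-2.2, -48.3, 76.6], [-2.5, -42.4, 130.8], [-2.3, -41.9, 133.5], [-1.8, -41.6, 135.0], [-2.3, -43.5, 130.5], [-2.6, -42.7, 134.5], [-1.6, -42.7, 134.5], [-2.5, -44.4, 131.3], [-2.7, -43.6, 135.1], [-2.2, -43.3, 136.5], [-2.3, -45.5, 130.8], [-2.5, -44.7, 134.8], [-2.0, -44.5, 136.1], [-2.5, -46.4, 131.6], [-2.5, -45.7, 135.0], [-1.8, -45.5, 135.8], [-2.6, -47.3, 132.3], [-2.5, -46.7, 134.9], [-1.6, -46.6, 135.4], [-2.7, -48.3, 132.6], [-2.5, -47.7, 135.2]]
scene0 363 8
[[-1.8, -15.9, 144.9], [-2.7, -42.2, 134.6], [-2.0, -49.0, 137.4], [-2.7, -47.4, 134.5], [-2.2, -49.5, 135.3], [-3.2, -23.4, 87.2], [-1.6, -52.5, 85.4], [-2.3, -46.3, 77.2]]
```

```bash
cat >> h.py <<'E'
TH=np.radians(8.87); O=np.array([.6297,-.1140])
def W(xs,ys,z):
    c,s=np.cos(TH),np.sin(TH); xs,ys=xs/1000,ys/1000
    return np.array([O[0]+c*xs-s*ys,O[1]+s*xs+c*ys,z])
def rel():
    p,R=pose(); d=p[:2]-O; c,s=np.cos(TH),np.sin(TH); M=R.as_matrix()
    print('stand-rel x %.2f y %.2f z %.1f yaw-TH %.2f tiltx %.3f tilty %.3f F %s'%((c*d[0]+s*d[1])*1e3,(-s*d[0]+c*d[1])*1e3,p[2]*1e3,np.degrees(np.arctan2(M[1,2],M[0,2])-TH),M[0,0],M[1,0],manip.state()['force'].round(1)), 't',round(manip.state()['time_s'],2),'gap',round(manip.state()['finger_gap']*94,1))
E
python3 - <<'E'
from h import *
rel()
A=W(-70,-38,.25);print(A)
plan([.455,.183,.25],down(np.radians(2)),grip=0,n=7)
plan(A,down(TH),grip=0,p0=(np.array([.455,.183,.25]),down(np.radians(2))))
E
```

```text
stand-rel x -121.51 y 319.33 z 92.9 yaw-TH -7.16 tiltx 0.003 tilty 0.001 F [ 1.1 -0.3 -0.2] t 5.73 gap 5.8
[ 0.56639649 -0.16233906  0.25      ]
[ [-2.24,0.01,-0.07,-0.001,0.0,-0.0,0],[-2.24,0.01,-0.07,-0.001,0.0,-0.0,0],[-2.24,0.01,-0.07,-0.001,0.0,-0.0,0],[-2.24,0.01,-0.07,-0.001,0.0,-0.0,0],[-2.24,0.01,-0.07,-0.001,0.0,-0.0,0],[-2.24,0.01,-0.08,-0.001,0.0,-0.0,0],[-2.24,0.01,-0.08,-0.001,0.0,-0.0,0] ]
[ [0.0,-3.17,0.9,-0.011,0.0,0.0,0],[0.0,-3.18,0.87,-0.011,0.0,0.0,0],[0.0,-3.19,0.83,-0.011,0.0,0.0,0],[0.0,-3.2,0.8,-0.011,0.0,0.0,0],[0.0,-3.21,0.76,-0.011,0.0,0.0,0],[0.0,-3.22,0.73,-0.011,0.0,-0.0,0],[0.0,-3.23,0.69,-0.011,0.0,0.0,0],[0.0,-3.23,0.66,-0.011,0.0,-0.0,0],[0.0,-3.24,0.62,-0.011,0.0,0.0,0],[0.0,-3.25,0.59,-0.011,0.0,0.0,0] ]
[ [0.0,-3.25,0.55,-0.011,0.0,0.0,0] ]
```

{"fn": "play_rows", "kwargs": {
  "targets": [
    [-1.0,0,0,0,0,0,0],
    [-2.0,0,-0.1,0,0,0,0],
    [-2.5,0,-0.1,0,0,0,0],
    [-2.5,0,-0.1,0,0,0,0],
    [-2.5,0,-0.1,0,0,0,0],
    [-2.5,0,-0.1,0,0,0,0],
    [-2.0,0,-0.1,0,0,0,0],
    [-1.0,0,0,0,0,0,0],
    [0,0,0,0,0,0,0]
  ]
}}

```text
time_s: 6.48
tool_pos: [0.4506, 0.1816, 0.2598]
eef_rot: [0.705, -0.011, 0.709, 0.01]
force: [0.6, 0.7, -2.1]
finger_gap: 0.062
```

Run:
```python
from h import *
p,R=pose();print(p,R.as_matrix().round(3)); rel()
a=grab('wrist','w6')
plan([.47,-.16,.25],down(np.radians(7)),grip=0,n=12)
```

```text
[0.45057893 0.1816412  0.25981032] [[-0.007 -0.03   1.   ]
 [-0.002  1.     0.03 ]
 [-1.    -0.002 -0.007]]
stand-rel x -131.39 y 319.72 z 259.8 yaw-TH -7.16 tiltx -0.007 tilty -0.002 F [ 0.6  0.7 -2.1] t 6.48 gap 5.8
[ [0.08,-2.85,0.08,-0.008,-0.001,0.0,0],[0.08,-2.85,0.06,-0.008,-0.001,0.0,0],[0.08,-2.85,0.04,-0.008,-0.001,0.0,0],[0.08,-2.85,0.01,-0.008,-0.001,0.0,0],[0.08,-2.85,-0.01,-0.008,-0.001,0.0,0],[0.08,-2.85,-0.03,-0.008,-0.001,0.0,0],[0.08,-2.85,-0.05,-0.008,-0.001,0.0,0],[0.08,-2.85,-0.07,-0.008,-0.001,0.0,0],[0.08,-2.85,-0.1,-0.008,-0.001,0.0,0],[0.07,-2.85,-0.12,-0.008,-0.001,0.0,0] ]
[ [0.07,-2.85,-0.14,-0.008,-0.001,0.0,0],[0.07,-2.85,-0.16,-0.008,-0.001,0.0,0] ]
```

View pics/w6.png

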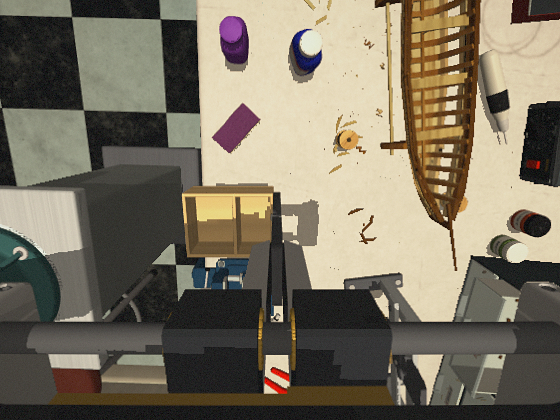

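{"fn": "play_rows", "kwargs": {
  "targets": [
    [0.1,-1.5,0,-0.008,0,0,0],
    [0.1,-2.8,0,-0.008,0,0,0],
    [0.1,-3,0,-0.008,0,0,0],
    [0.1,-3,0,-0.008,0,0,0],
    [0.1,-3,0,-0.008,0,0,0],
    [0.1,-3,0,-0.008,0,0,0],
    [0.1,-3,0,-0.008,0,0,0],
    [0.1,-3,0,-0.008,0,0,0],
    [0.1,-3,0,-0.008,0,0,0],
    [0,-3,0,-0.008,0,0,0]
  ]
}}

```text
time_s: 7.37
tool_pos: [0.4638, -0.1057, 0.2296]
eef_rot: [0.692, -0.043, 0.719, 0.047]
force: [-0.0, -0.7, -1.0]
finger_gap: 0.061
```

{"fn": "play_rows", "kwargs": {
  "targets": [
    [0,-2.5,0,-0.008,0,0,0],
    [0,-1.5,0.5,-0.008,0,0,0],
    [0,-0.5,1,0,0,0,0],
    [0,0,1,0,0,0,0],
    [0,0,0.5,0,0,0,0],
    [0,0,0,0,0,0,0]
  ]
}}

```text
time_s: 7.87
tool_pos: [0.4952, -0.1533, 0.2139]
eef_rot: [0.684, -0.042, 0.726, 0.053]
force: [-0.2, -0.4, -2.7]
finger_gap: 0.062
```

Run:
```python
from h import *
print(pose()[0]); rel()
plan(W(-60,-37,.168),down(TH-.035),grip=0,step=.02)
```

```text
[ 0.49517358 -0.15329603  0.21387887]
stand-rel x -138.98 y -18.08 z 213.9 yaw-TH -1.18 tiltx -0.060 tilty 0.011 F [-0.2 -0.4 -2.7] t 7.87 gap 5.9
[ [0.82,-0.36,1.64,0.003,-0.012,-0.004,0],[0.84,-0.35,1.63,0.003,-0.012,-0.004,0],[0.86,-0.35,1.62,0.003,-0.012,-0.004,0],[0.88,-0.34,1.61,0.003,-0.012,-0.004,0],[0.9,-0.33,1.6,0.003,-0.012,-0.004,0] ]
```

{"fn": "play_rows", "kwargs": {
  "targets": [
    [0.5,-0.5,1.2,0.003,-0.02,-0.004,0],
    [0.5,-0.5,1.5,0.003,-0.02,-0.004,0],
    [0.7,-0.4,1.5,0.003,-0.01,-0.004,0],
    [0.9,-0.4,1.5,0.003,-0.01,0,0],
    [0.8,-0.3,1.0,0,0,0,0],
    [0,0,0,0,0,0,0],
    [0,0,0,0,0,0,0]
  ]
}}

```text
time_s: 8.45
tool_pos: [0.5641, -0.1581, 0.1734]
eef_rot: [0.704, -0.042, 0.707, 0.05]
force: [0.1, -0.2, -1.7]
finger_gap: 0.061
```

Run:
```python
from h import *
rel()
plan(W(-50,-39,.166),down(TH-.035),grip=0,step=.02)
```

```text
stand-rel x -71.61 y -33.49 z 173.4 yaw-TH -1.39 tiltx -0.005 tilty 0.010 F [ 0.1 -0.2 -1.7] t 8.45 gap 5.7
[ [0.36,-0.25,1.09,0.005,-0.002,-0.005,0],[0.37,-0.25,1.09,0.005,-0.002,-0.005,0] ]
```

{"fn": "play_rows", "kwargs": {
  "targets": [
    [0.4,-0.3,1.0,0.005,-0.004,-0.005,0],
    [0.4,-0.3,1.0,0.005,0,-0.005,0],
    [0,0,0,0,0,0,0],
    [0,0,0,0,0,0,0]
  ]
}}

```text
time_s: 8.78
tool_pos: [0.5858, -0.1608, 0.1656]
eef_rot: [0.706, -0.043, 0.706, 0.042]
force: [0.0, -0.4, -2.6]
finger_gap: 0.06
```

Run:
```python
from h import *
rel()
a=grab('wrist','w7'); grab('scene','s7')
b=load('s7')['frame'][:,:,::-1]; cv2.imwrite('pics/s7c.png',cv2.resize(b[150:300,260:410],(600,600),interpolation=cv2.INTER_CUBIC))
plan(W(-25,-37,.165),down(TH-.035),grip=0,step=.02)
```

```text
stand-rel x -50.58 y -39.43 z 165.6 yaw-TH -1.95 tiltx 0.000 tilty -0.001 F [ 0.  -0.4 -2.6] t 8.78 gap 5.7
[ [0.03,0.16,1.29,0.0,0.0,0.0,0],[0.03,0.17,1.29,0.0,0.0,0.0,0] ]
```

View pics/w7.png

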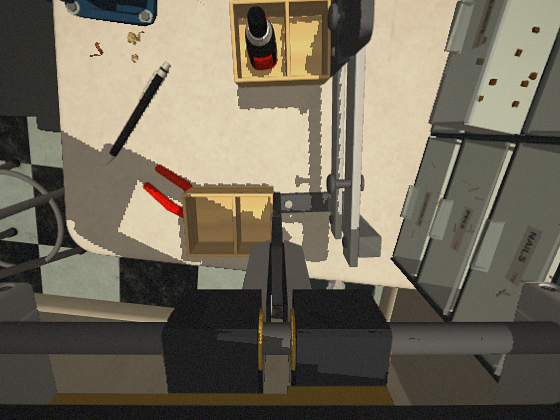

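View pics/s7c.png

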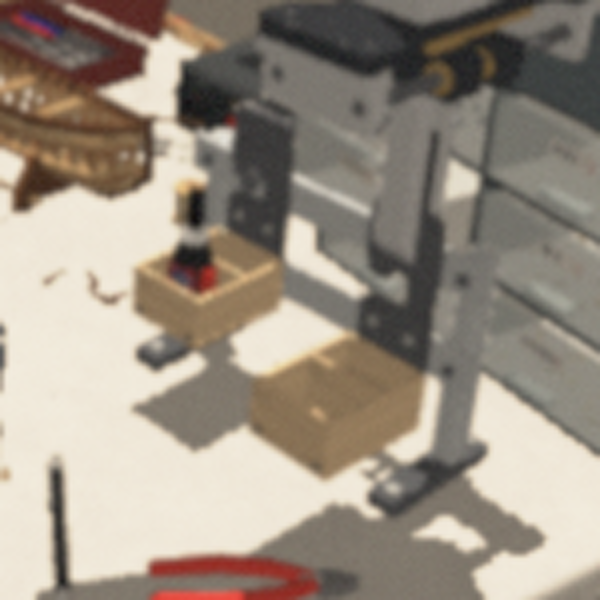

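Run:
```python
from h import *
a=load('w7'); P=cloud(a).reshape(-1,3); d=P[:,:2]-O; c,s=np.cos(TH),np.sin(TH)
lx=(d[:,0]*c+d[:,1]*s)*1000; ly=(-d[:,0]*s+d[:,1]*c)*1000; z=P[:,2]*1000
k=(lx>-17)&(lx<-2)&(abs(ly)<12)&(z>130)&(z<155)
for lo,hi in [(-17,-11.5),(-10.5,-2)]:
    q=k&(lx>lo)&(lx<hi); print(lo,q.sum(),'y',ly[q].min(),ly[q].max(),ly[q].mean(),'z',np.percentile(z[q],95),'x',lx[q].min(),lx[q].max())
k=(z>125)&(z<141)&(abs(lx)<5)&(ly<30)&(ly>-70); print('front',k.sum(),np.median(lx[k]))
k=(z>144)&(z<148)&(lx>-5)&(lx<12)&(ly>15)&(ly<28); print('railtop',k.sum(),lx[k].min(),lx[k].max(),np.median(z[k]))
f=a['frame'][:,:,::-1]; cv2.imwrite('pics/w7c.png',cv2.resize(f[160:280,180:370],(798,504),interpolation=cv2.INTER_CUBIC))
# holder rim & plate
k=(z>60)&(z<215)&(lx>-62)&(lx<-38)&(ly<0)&(ly>-45)
q=np.c_[lx,ly,z][k]; print(k.sum())
for z0 in range(60,215,10):
    r=q[(q[:,2]>=z0)&(q[:,2]<z0+10)]
    if len(r): print(z0,len(r),r.min(0).round(1),r.max(0).round(1))
```

```text
-17 153 y -6.429365984614989 6.4577149430516245 0.5597967305247963 z 146.48483110059905 x -15.824203975869626 -11.53491849984961
-10.5 112 y -2.9790071462140792 2.922755879060805 0.20300280116018193 z 143.0970052021114 x -10.361363013922443 -2.0491546165188375
front 627 -0.1548795736742523
railtop 132 -0.5415194846585679 5.4717818138873815 144.54768571835396
2545
70 148 [-62.  -44.9  74.5] [-48.2 -12.   79.9]
80 49 [-61.8 -18.6  80.1] [-48.2 -12.   90. ]
90 43 [-61.6 -18.2  90.2] [-47.5 -11.9 100. ]
100 156 [-61.9 -44.9 100.1] [-47.6 -11.9 108.5]
110 24 [-53.2 -18.2 110.7] [-47.7 -17.7 118.5]
120 40 [-55.8 -29.1 120.2] [-47.8 -17.7 130. ]
130 56 [-53.1 -22.1 130.1] [-47.9 -17.8 135.1]
150 47 [-53.4 -18.3 150.1] [-47.5 -17.7 159.9]
160 88 [-60.3 -31.6 160.3] [-41.5 -17.4 170. ]
170 239 [-62.  -31.9 170. ] [-38.1 -17.5 180. ]
180 327 [-61.9 -31.9 180.1] [-38.1 -17.5 190. ]
190 804 [-61.9 -44.9 190. ] [-38.2 -19.2 200. ]
200 326 [-61.9 -43.7 200. ] [-38.  -28.8 210. ]
210 198 [-61.9 -32.  210.1] [-38.1 -28.9 215. ]
```

View pics/w7c.png

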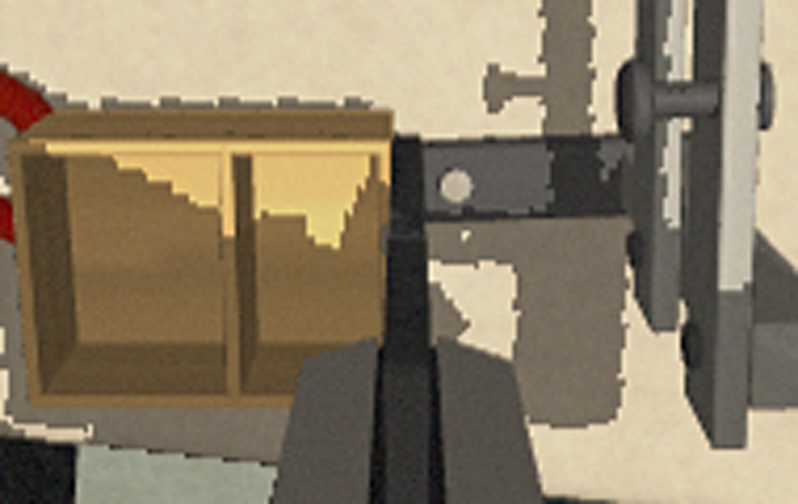

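{"fn": "play_rows", "kwargs": {
  "targets": [
    [0,0.1,1.2,0,0,0,0],
    [0,0.1,1.2,0,0,0,0],
    [0,0,0.8,0,0,0,0],
    [0,0,0.5,0,0,0,0],
    [0,0,0,0,0,0,0],
    [0,0,0,0,0,0,0]
  ]
}}

```text
time_s: 9.38
tool_pos: [0.6225, -0.1551, 0.1679]
eef_rot: [0.706, -0.043, 0.705, 0.041]
force: [0.0, 0.4, -1.2]
finger_gap: 0.063
```

Run:
```python
from h import *
rel()
plan(W(-6.4,-36,.165),down(TH-.035),grip=0,step=.02)
```

```text
stand-rel x -13.43 y -39.50 z 167.9 yaw-TH -2.05 tiltx 0.001 tilty -0.002 F [ 0.   0.4 -1.2] t 9.38 gap 5.9
[ [0.29,0.38,0.69,-0.001,0.001,0.002,0] ]
```

{"fn": "play_rows", "kwargs": {
  "targets": [
    [0.3,0.2,0.5,0,0,0,0],
    [0,0.1,0.1,0,0,0,0],
    [0,0,0,0,0,0,0],
    [0,0,0,0,0,0,0]
  ]
}}

```text
time_s: 9.72
tool_pos: [0.6276, -0.1514, 0.1647]
eef_rot: [0.706, -0.042, 0.706, 0.041]
force: [-0.2, -0.6, -1.3]
finger_gap: 0.059
```

Run:
```python
from h import *
rel()
plan(W(-6.4,-33,.165),down(TH-.035),grip=0,step=.02)
```

```text
stand-rel x -7.88 y -36.60 z 164.7 yaw-TH -2.09 tiltx 0.001 tilty -0.002 F [-0.2 -0.6 -1.3] t 9.72 gap 5.5
[ [-0.03,0.37,0.13,-0.001,0.0,0.002,0] ]
```

{"fn": "play_rows", "kwargs": {
  "targets": [
    [0,0.2,0.15,0,0,0,0],
    [0,0,0,0,0,0,0],
    [0,0,0,0,0,0,0]
  ]
}}

```text
time_s: 9.97
tool_pos: [0.6285, -0.149, 0.1647]
eef_rot: [0.706, -0.042, 0.706, 0.041]
force: [0.4, -0.5, -0.9]
finger_gap: 0.062
```

```bash
cat > chk.py <<'E'
import sys
from h import *
def chk(tag):
    rel(); a=grab('wrist',tag); P=cloud(a).reshape(-1,3); d=P[:,:2]-O; c,s=np.cos(TH),np.sin(TH)
    lx=(d[:,0]*c+d[:,1]*s)*1000; ly=(-d[:,0]*s+d[:,1]*c)*1000; z=P[:,2]*1000
    p,_=pose(); ty=(-s*(p[0]-O[0])+c*(p[1]-O[1]))*1e3; tx=(c*(p[0]-O[0])+s*(p[1]-O[1]))*1e3
    for lo,hi in [(110,130),(150,165),(165,185)]:
        q=(z>lo)&(z<hi)&(abs(ly-(ty+22))<1.5)&(abs(lx-tx)<5); 
        if q.sum(): print('edge',lo,q.sum(),'x',lx[q].min().round(1),lx[q].max().round(1),'y',np.percentile(ly[q],90).round(1))
    q=(z>135)&(z<150)&(abs(ly)<9)&(lx<-11)&(lx>-18)
    if q.sum(): print('head',q.sum(),'y',ly[q].min(),ly[q].max(),'x',lx[q].min(),lx[q].max(),'ztop',np.percentile(z[q],95))
    f=a['frame'][:,:,::-1]; cv2.imwrite(f'pics/{tag}c.png',cv2.resize(f[150:290,200:360],(686,600),interpolation=cv2.INTER_CUBIC))
chk(sys.argv[1])
E
python3 chk.py w8; python3 -c "
from h import *
plan(W(-6.4,-28,.165),down(TH-.035),grip=0,step=.02)"
```

```text
stand-rel x -6.61 y -34.40 z 164.7 yaw-TH -2.10 tiltx 0.000 tilty -0.002 F [ 0.4 -0.5 -0.9] t 9.97 gap 5.8
edge 110 56 x -9.2 -3.7 y -12.8
edge 150 66 x -9.4 -3.5 y -12.7
edge 165 111 x -9.5 -3.7 y -12.6
head 136 y -6.431669097263684 6.702784483688095 x -15.554195118446676 -11.013393923772725 ztop 146.6441322607473
[ [-0.03,0.64,-0.01,-0.002,0.0,0.002,0] ]
```

View pics/w8c.png

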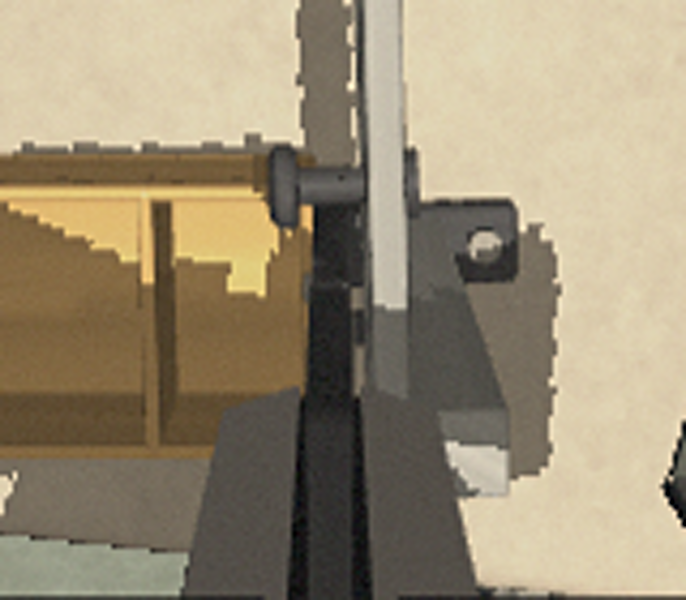

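{"fn": "play_rows", "kwargs": {
  "targets": [
    [0,0.5,0.02,0,0,0,0],
    [0,0.5,0,0,0,0,0],
    [0,0,0,0,0,0,0],
    [0,0,0,0,0,0,0]
  ]
}}

```text
time_s: 10.35
tool_pos: [0.6273, -0.1379, 0.1649]
eef_rot: [0.706, -0.042, 0.706, 0.041]
force: [-0.6, -0.2, -1.6]
finger_gap: 0.062
```

```bash
python3 chk.py w9; python3 -c "
from h import *
plan(W(-6.0,-15,.165),down(TH-.02),grip=0,step=.005)"
```

```text
stand-rel x -6.04 y -23.26 z 164.9 yaw-TH -2.10 tiltx 0.000 tilty -0.002 F [-0.6 -0.2 -1.6] t 10.35 gap 5.8
edge 110 30 x -8.6 -3.2 y -1.7
edge 150 67 x -8.8 -2.9 y -1.5
edge 165 114 x -8.6 -3.1 y -1.5
head 126 y -5.700691100788592 6.98571428973273 x -15.617188293733587 -11.008864239755159 ztop 146.66714463643692
[ [-0.0,0.41,-0.02,-0.008,0.0,0.001,0],[-0.0,0.41,-0.01,-0.008,0.0,0.001,0] ]
```

{"fn": "play_rows", "kwargs": {
  "targets": [
    [0,0.5,-0.02,-0.008,0,0,0],
    [0,0.4,-0.02,-0.008,0,0,0],
    [0,0,0,0,0,0,0],
    [0,0,0,0,0,0,0]
  ]
}}

```text
time_s: 10.73
tool_pos: [0.6257, -0.1279, 0.165]
eef_rot: [0.706, -0.049, 0.705, 0.048]
force: [0.0, 0.6, -1.8]
finger_gap: 0.061
```

```bash
python3 chk.py w10; python3 -c "
from h import *
plan(W(-5.8,0.6,.165),down(TH),grip=0,step=.005)"
```

```text
stand-rel x -6.11 y -13.14 z 165.0 yaw-TH -1.08 tiltx 0.001 tilty -0.001 F [ 0.   0.6 -1.8] t 10.73 gap 5.7
edge 110 56 x -9.0 -3.6 y 8.4
edge 150 65 x -9.3 -3.4 y 8.5
edge 165 111 x -9.1 -3.6 y 8.6
head 120 y -5.870948429163131 6.721960273764668 x -15.205975000716624 -11.006289744523878 ztop 146.80762572368937
[ [-0.0,0.46,0.0,-0.006,0.0,0.0,0],[0.0,0.46,0.0,-0.006,0.0,0.0,0],[0.0,0.46,0.01,-0.006,0.0,0.0,0] ]
```

{"fn": "play_rows", "kwargs": {
  "targets": [
    [0,0.5,0.03,-0.007,0,0,0],
    [0,0.5,0.02,-0.007,0,0,0],
    [0,0.3,0.01,-0.005,0,0,0],
    [0,0,0,0,0,0,0],
    [0,0,0,0,0,0,0]
  ]
}}

```text
time_s: 11.2
tool_pos: [0.6243, -0.1136, 0.165]
eef_rot: [0.705, -0.056, 0.705, 0.055]
force: [-0.5, 0.4, -2.3]
finger_gap: 0.062
```

```bash
python3 chk.py w11; python3 -c "
from h import *
plan(W(-5.6,0.7,.165),down(TH),grip=0,step=.005)"
```

```text
stand-rel x -5.27 y 1.28 z 165.0 yaw-TH 0.13 tiltx 0.001 tilty -0.001 F [-0.5  0.4 -2.3] t 11.2 gap 5.8
edge 110 58 x -8.7 -3.2 y 22.9
edge 150 68 x -8.9 -3.0 y 23.0
edge 165 108 x -8.7 -3.2 y 23.0
head 50 y 2.459151371910716 7.107243248054318 x -15.389433876722755 -11.180218900873845 ztop 145.34779299238107
[ [-0.0,-0.06,-0.04,0.002,0.0,0.001,0] ]
```

View pics/w11c.png

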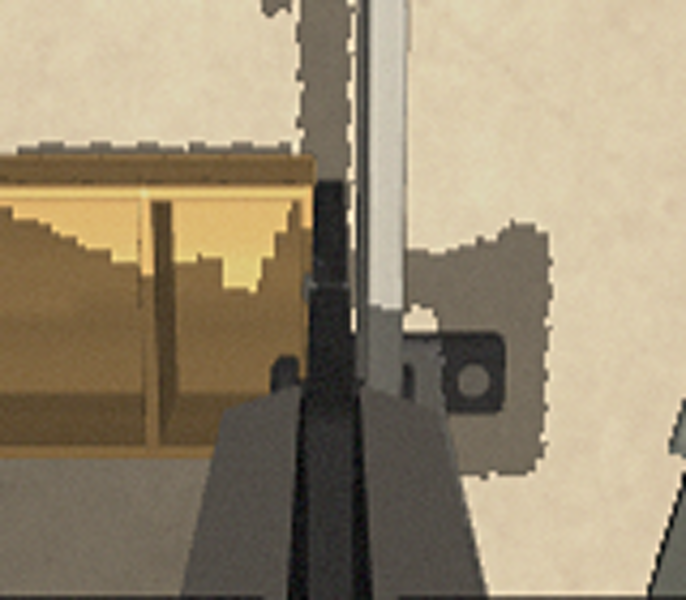

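{"fn": "play_rows", "kwargs": {
  "targets": [
    [0.3,-0.06,-0.02,0,0,0,0],
    [0.3,0,0,0,0,0,0],
    [0.3,0,0,0,0,0,0],
    [0.1,0,0,0,0,0,0],
    [0,0,0,0,0,0,0],
    [0,0,0,0,0,0,0]
  ]
}}

```text
time_s: 11.75
tool_pos: [0.6242, -0.1148, 0.1537]
eef_rot: [0.705, -0.056, 0.705, 0.055]
force: [0.6, 0.8, 0.0]
finger_gap: 0.061
```

```bash
python3 chk.py w12; python3 -c "
from h import *
plan(W(-5.5,0.7,.154),down(TH),grip=0,step=.005)"
```

```text
stand-rel x -5.54 y 0.07 z 153.7 yaw-TH 0.08 tiltx 0.000 tilty -0.001 F [0.6 0.8 0. ] t 11.75 gap 5.7
edge 110 35 x -8.8 -3.6 y 21.6
edge 150 74 x -9.0 -3.4 y 21.9
edge 165 86 x -9.2 -3.2 y 21.8
head 23 y 4.739394928951723 6.77917627790821 x -15.234815475819968 -11.172352331437649 ztop 142.80032618087836
[ [-0.03,0.06,0.0,0.001,0.0,0.001,0] ]
```

{"fn": "play_rows", "kwargs": {
  "targets": [
    [0,0,0,0,0,0,30],
    [0,0,0,0,0,0,30],
    [0,0,0,0,0,0,30],
    [0,0,0,0,0,0,30],
    [0,0,0,0,0,0,30]
  ],
  "force": 10
}}

```text
time_s: 12.22
tool_pos: [0.6251, -0.1153, 0.1558]
eef_rot: [0.706, -0.056, 0.704, 0.054]
force: [0.4, -0.5, 0.1]
finger_gap: 0.297
```

```bash
python3 chk.py w13; python3 -c "
from h import *
grab('scene','s13')
b=load('s13')['frame'][:,:,::-1]; cv2.imwrite('pics/s13c.png',cv2.resize(b[150:300,260:410],(600,600),interpolation=cv2.INTER_CUBIC))"
```

```text
stand-rel x -4.77 y -0.54 z 155.8 yaw-TH 0.07 tiltx 0.004 tilty -0.002 F [ 0.4 -0.5  0.1] t 12.22 gap 28.0
edge 110 47 x -7.9 -2.6 y 21.8
edge 150 76 x -9.4 -3.9 y 21.8
edge 165 100 x -9.8 -4.6 y 21.7
head 101 y -5.964221826279433 6.9918970497708735 x -15.128942662397739 -11.65538327624385 ztop 146.53319157362478
```

View pics/s13c.png

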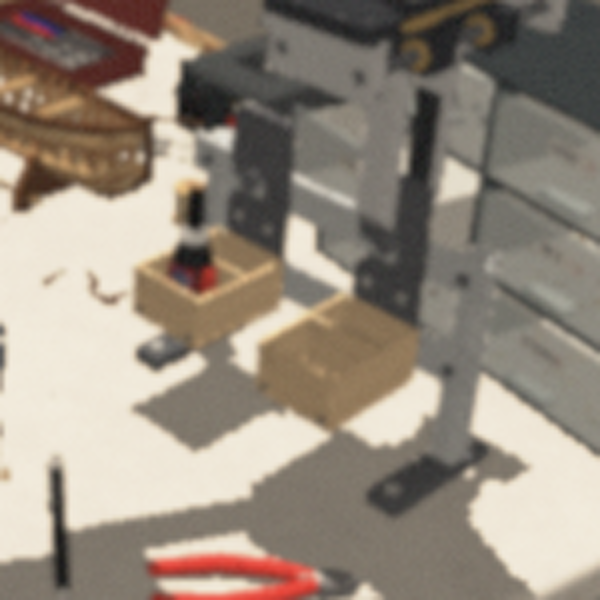

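View pics/w13.png

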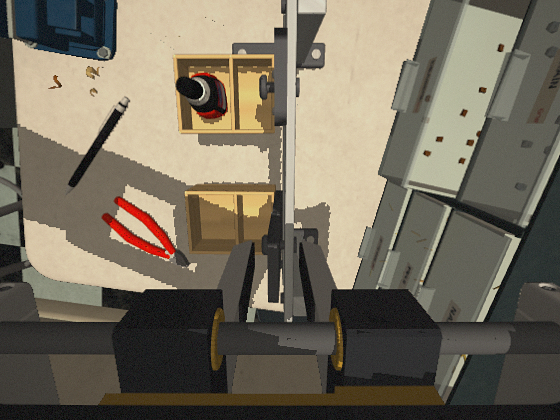

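{"fn": "play_rows", "kwargs": {
  "targets": [
    [-0.5,0,-0.03,0,0.004,0,30],
    [-1,0,0,0,0,0,30],
    [-1,0,0,0,0,0,30],
    [-1.5,0,0,0,0,0,30],
    [-2,0,0,0,0,0,30],
    [-2,0,0,0,0,0,30],
    [-1.5,0,0,0,0,0,40],
    [-0.5,0,0,0,0,0,40],
    [0,0,0,0,0,0,40]
  ]
}}

```text
time_s: 13.07
tool_pos: [0.625, -0.115, 0.2672]
eef_rot: [0.706, -0.057, 0.704, 0.054]
force: [0.4, 0.3, -0.8]
finger_gap: 0.4
```

Run:
```python
from h import *
print(pose()[0]);rel()
plan(W(-90,-45,.26),down(TH),step=.025)
```

```text
[ 0.62502472 -0.11497832  0.26717675]
stand-rel x -4.77 y -0.25 z 267.2 yaw-TH 0.08 tiltx 0.003 tilty -0.004 F [ 0.4  0.3 -0.8] t 13.07 gap 37.6
[ [0.18,-1.12,-2.13,0.0,0.001,0.001,100],[0.18,-1.12,-2.13,0.0,0.001,0.001,100],[0.18,-1.12,-2.13,0.0,0.001,0.001,100],[0.18,-1.12,-2.13,0.0,0.001,0.001,100] ]
```

{"fn": "play_rows", "kwargs": {
  "targets": [
    [0,-1.1,-2.1,0,0,0,100],
    [0,-1.1,-2.1,0,0,0,100],
    [0,-1.1,-2.1,0,0,0,100],
    [0,-1.1,-2.1,0,0,0,100],
    [0,0,0,0,0,0,100],
    [0,0,0,0,0,0,100]
  ]
}}

```text
time_s: 13.57
tool_pos: [0.5462, -0.1722, 0.2649]
eef_rot: [0.705, -0.057, 0.704, 0.055]
force: [-0.5, -0.3, -0.2]
finger_gap: 0.793
```

Run:
```python
from h import *
print(pose()[0]);rel()
a=grab('wrist','w14')
P=cloud(a).reshape(-1,3); d=P[:,:2]-O; c,s=np.cos(TH),np.sin(TH)
lx=(d[:,0]*c+d[:,1]*s)*1000; ly=(-d[:,0]*s+d[:,1]*c)*1000; z=P[:,2]*1000
Q=np.c_[lx,ly,z]
def st(n,m): q=Q[m]; print(n,len(q),q.min(0).round(1),q.max(0).round(1),np.median(q,0).round(1))
st('box',(lx>-95)&(lx<-8)&(abs(ly)<32)&(z>80)&(z<105))
st('floor',(lx>-78)&(lx<-45)&(abs(ly)<20)&(z>50)&(z<80))
st('platetop',(lx>-20)&(lx<0)&(abs(ly)<25)&(z>172)&(z<190))
m=(lx>-95)&(lx<-8)&(abs(ly)<32)&(z>85)&(z<105)
print(cv2.minAreaRect(Q[m][:,:2].astype(np.float32)))
for lo,hi in[(-90,-75),(-72,-50),(-40,-20)]:
    st('rim%d'%lo,m&(lx>lo)&(lx<hi)&(abs(abs(ly)-26)<2))
```

```text
[ 0.54616459 -0.17221982  0.26485864]
stand-rel x -91.51 y -44.64 z 264.9 yaw-TH 0.24 tiltx 0.002 tilty -0.003 F [-0.5 -0.3 -0.2] t 13.57 gap 74.5
box 909 [-80.3 -27.9  80. ] [-8.  27.3 95.7] [-39.5  -4.3  91.9]
floor 833 [-75.7 -19.4  59.6] [-45.   19.8  64.5] [-60.5   0.6  62.1]
platetop 470 [-11.2 -21.3 172. ] [ -4.3  21.3 182.8] [ -8.4   0.7 179.8]
((-44.12351989746094, -0.33057403564453125), (72.21604919433594, 55.20137405395508), 0.21369722485542297)
rim-90 26 [-79.8 -26.9  87.3] [-75.1  27.1  93.4] [-77.5 -24.4  91.3]
rim-72 117 [-71.7 -26.8  87.6] [-50.4  27.2  94. ] [-61.3  25.   91.8]
rim-40 124 [-39.6 -27.7  86.8] [-20.   27.3  95. ] [-30.  -24.7  92.6]
```

View pics/w14.png

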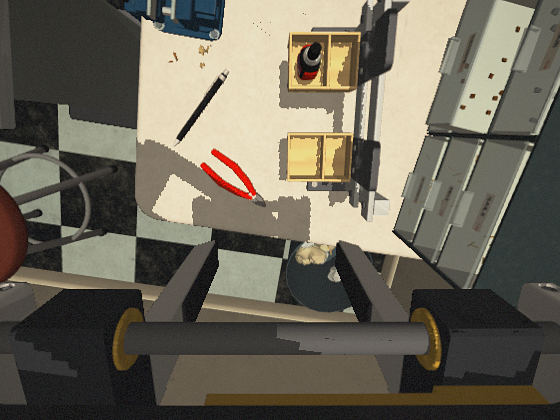

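Run:
```python
from h import *
plan([.45,.25,.26],down(np.radians(0)),step=.036)
```

```text
[ [0.03,3.32,-0.22,0.012,0.0,0.0,100],[0.03,3.32,-0.26,0.012,0.0,0.0,100],[0.03,3.32,-0.3,0.012,0.0,0.0,100],[0.03,3.31,-0.34,0.012,0.0,0.0,100],[0.03,3.31,-0.38,0.012,0.0,0.0,100],[0.03,3.31,-0.42,0.012,0.0,0.0,100],[0.03,3.3,-0.46,0.012,0.0,0.0,100],[0.03,3.29,-0.5,0.012,0.0,0.0,100],[0.03,3.29,-0.54,0.012,0.0,0.0,100],[0.03,3.28,-0.58,0.012,0.0,0.0,100] ]
[ [0.03,3.27,-0.62,0.012,0.0,0.0,100],[0.04,3.27,-0.66,0.012,0.0,0.0,100],[0.04,3.26,-0.7,0.012,0.0,0.0,100] ]
```

{"fn": "play_rows", "kwargs": {
  "targets": [
    [0,3.3,-0.2,0.012,0,0,100],
    [0,3.3,-0.3,0.012,0,0,100],
    [0,3.3,-0.3,0.012,0,0,100],
    [0,3.3,-0.3,0.012,0,0,100],
    [0,3.3,-0.4,0.012,0,0,100],
    [0,3.3,-0.4,0.012,0,0,100],
    [0,3.3,-0.5,0.012,0,0,100],
    [0,3.3,-0.5,0.012,0,0,100],
    [0,3.3,-0.5,0.012,0,0,100],
    [0,3.3,-0.6,0.012,0,0,100]
  ]
}}

```text
time_s: 14.45
tool_pos: [0.4745, 0.1668, 0.2574]
eef_rot: [0.705, -0.011, 0.709, 0.01]
force: [1.6, -0.4, -0.6]
finger_gap: 0.998
```

{"fn": "play_rows", "kwargs": {
  "targets": [
    [0,3.0,-0.6,0.012,0,0,100],
    [0,2.5,-0.6,0.012,0,0,100],
    [0,1,-0.5,0.01,0,0,100],
    [0,0,0,0,0,0,100],
    [0,0,0,0,0,0,100]
  ]
}}

```text
time_s: 14.87
tool_pos: [0.4521, 0.2464, 0.2552]
eef_rot: [0.704, -0.003, 0.71, 0.005]
force: [-0.6, -0.2, 0.2]
finger_gap: 1.002
```

Run:
```python
from h import *
p,R=pose();print(p,R.as_matrix().round(3))
a=grab('wrist','w15')
P=cloud(a).reshape(-1,3)
for z0,z1 in[(.077,.086),(.055,.0695),(.03,.055),(.01,.03)]:
    m=(P[:,0]>.43)&(P[:,0]<.53)&(P[:,1]>.29)&(P[:,1]<.40)&(P[:,2]>z0)&(P[:,2]<z1); q=P[m]
    if len(q)>5: print(z0,len(q),q.min(0).round(4),q.max(0).round(4),np.median(q,0).round(4),cv2.minAreaRect((q[:,:2]*1000).astype(np.float32)))
uv=proj(a,[.478,.342,.05])[0].astype(int);print(uv)
f=a['frame'][:,:,::-1];u,v=uv;cv2.imwrite('pics/w15c.png',cv2.resize(f[max(0,v-50):v+50,u-60:u+60],(720,600),interpolation=cv2.INTER_CUBIC))
```

```text
[0.45207739 0.2464233  0.25517591] [[-0.009 -0.012  1.   ]
 [ 0.002  1.     0.012]
 [-1.     0.002 -0.009]]
0.077 408 [0.4681 0.3354 0.0774] [0.4923 0.3585 0.0825] [0.4802 0.3469 0.0797] ((480.1853332519531, 346.9143981933594), (24.226455688476562, 23.092313766479492), 1.2693387269973755)
0.055 323 [0.4631 0.3271 0.0551] [0.4941 0.366  0.0657] [0.4742 0.3436 0.0603] ((478.1432189941406, 346.3367919921875), (27.080669403076172, 38.496036529541016), 16.903636932373047)
0.03 139 [0.4601 0.326  0.0301] [0.4958 0.3676 0.0549] [0.4666 0.3403 0.05  ] ((477.5538635253906, 346.4607849121094), (30.424081802368164, 41.204833984375), 22.777233123779297)
0.01 40 [0.4591 0.325  0.0117] [0.477  0.3586 0.0298] [0.4632 0.3404 0.019 ] ((465.7272644042969, 340.36834716796875), (6.356143474578857, 37.59351348876953), 26.667619705200195)
[301 112]
```

View pics/w15.png

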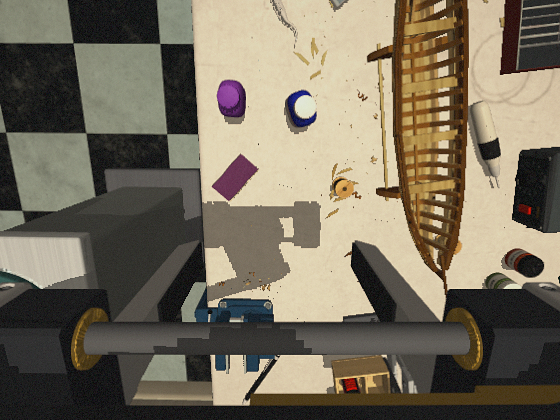

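View pics/w15c.png

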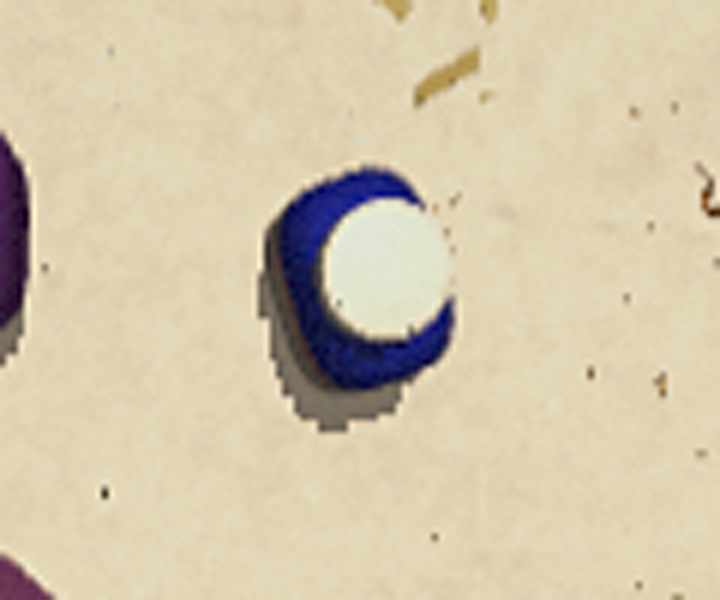

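Run:
```python
from h import *
P=cloud(load('w15')).reshape(-1,3)
y=np.radians(21); C=np.array([.4795,.3468]); d=P[:,:2]-C; a=d[:,0]*np.cos(y)+d[:,1]*np.sin(y); b=-d[:,0]*np.sin(y)+d[:,1]*np.cos(y)
m=(abs(a)<.11)&(abs(b)<.06)&(P[:,2]>.09); print(m.sum()); 
m=(abs(a)<.15)&(abs(b)<.1)&(P[:,2]>.09)&(P[:,1]>.25); print(m.sum(), P[m].min(0) if m.any() else '',P[m].max(0) if m.any() else '')
for yw in (15,18,21,24,27):
    y=np.radians(yw); a=d[:,0]*np.cos(y)+d[:,1]*np.sin(y); b=-d[:,0]*np.sin(y)+d[:,1]*np.cos(y)
    m=(np.hypot(d[:,0],d[:,1])<.03)&(P[:,2]>.02)&(P[:,2]<.058); print(yw,a[m].min(),a[m].max(),b[m].min(),b[m].max())
plan([.4795,.3468,.15],down(np.radians(21)),step=.03,grip=65)
```

```text
21092
53987 [0.37174351 0.25000039 0.25365748] [0.53253303 0.28172115 0.38978233]
15 -0.017990469752899828 0.014575643063575089 -0.02038000825013318 0.020671448517025223
18 -0.017632272587539764 0.01410884237558553 -0.02012942251307606 0.020860406257637742
21 -0.017389447318866692 0.013603370331338105 -0.020136240187746516 0.020992187074687134
24 -0.01753445668507366 0.013517694613227181 -0.020167920066597136 0.021066429766113844
27 -0.018000573040298312 0.014059225017754924 -0.02016953036849945 0.021132159999227917
[ [2.1,2.0,0.59,-0.071,-0.002,-0.001,65],[2.1,1.96,0.73,-0.071,-0.002,-0.001,65],[2.1,1.9,0.86,-0.071,-0.002,-0.001,65],[2.1,1.84,0.99,-0.071,-0.002,-0.001,65],[2.1,1.77,1.11,-0.071,-0.002,-0.001,65] ]
```

{"fn": "play_rows", "kwargs": {
  "targets": [
    [0,2.0,0.5,-0.073,0,0,65],
    [0.5,2.0,0.7,-0.073,0,0,65],
    [1.5,1.9,0.8,-0.073,0,0,65],
    [2.0,1.9,0.9,-0.073,0,0,65],
    [2.0,1.4,1.0,-0.073,0,0,65],
    [1.5,0.5,0,0,0,0,65],
    [0,0,0,0,0,0,65],
    [0,0,0,0,0,0,65]
  ]
}}

```text
time_s: 15.58
tool_pos: [0.4828, 0.3451, 0.1784]
eef_rot: [0.693, -0.134, 0.695, 0.135]
force: [-0.7, 0.7, 0.5]
finger_gap: 0.65
```

Run:
```python
from h import *
p,R=pose();print(p,R.as_matrix().round(3))
plan([.4788,.3468,.14],down(np.radians(22)),step=.02,grip=65)
a=grab('wrist','w16')
```

```text
[0.48282105 0.34505616 0.17840791] [[-0.003 -0.372  0.928]
 [ 0.001  0.928  0.372]
 [-1.     0.002 -0.003]]
[ [1.92,0.15,-0.15,-0.001,-0.001,-0.001,65],[1.92,0.15,-0.15,-0.001,-0.001,-0.001,65] ]
```

View pics/w16.png

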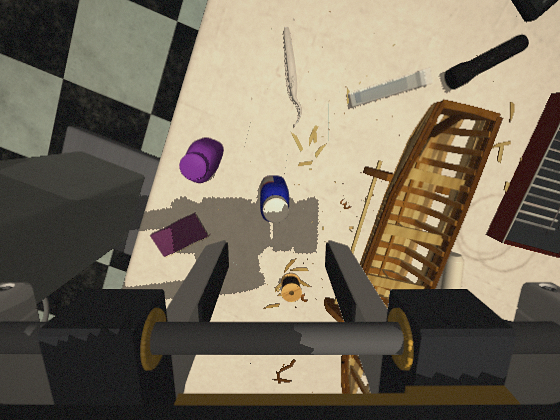

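{"fn": "play_rows", "kwargs": {
  "targets": [
    [1.5,0.1,-0.2,0,0,0,65],
    [2,0.1,-0.2,0,0,0,65],
    [1.5,0,0,0,0,0,65],
    [1,0,0,0,0,0,65],
    [0,0,0,0,0,0,65],
    [0,0,0,0,0,0,65]
  ]
}}

```text
time_s: 16.13
tool_pos: [0.4849, 0.3417, 0.1266]
eef_rot: [0.699, -0.129, 0.691, 0.132]
force: [-0.9, -0.9, -0.4]
finger_gap: 0.653
```

Run:
```python
from h import *
p,R=pose();print(p,R.as_matrix().round(3))
plan([.4788,.3468,.036],down(np.radians(22)),step=.02,grip=65)
a=grab('wrist','w17')
P=cloud(a).reshape(-1,3)
m=(P[:,0]>.43)&(P[:,0]<.53)&(P[:,1]>.3)&(P[:,1]<.40)&(P[:,2]>.076)&(P[:,2]<.086); q=P[m];print(q.min(0),q.max(0))
```

```text
[0.48486754 0.34170456 0.12660128] [[ 0.011 -0.363  0.932]
 [ 0.007  0.932  0.363]
 [-1.     0.002  0.013]]
[ [1.81,0.13,-0.1,-0.002,0.003,-0.0,65],[1.81,0.14,-0.09,-0.002,0.003,-0.0,65],[1.81,0.14,-0.09,-0.002,0.003,-0.0,65],[1.81,0.14,-0.08,-0.002,0.003,-0.0,65],[1.81,0.14,-0.08,-0.002,0.003,-0.0,65] ]
[0.46794994 0.33472193 0.07600494] [0.49237773 0.35892704 0.0814766 ]
```

View pics/w17.png

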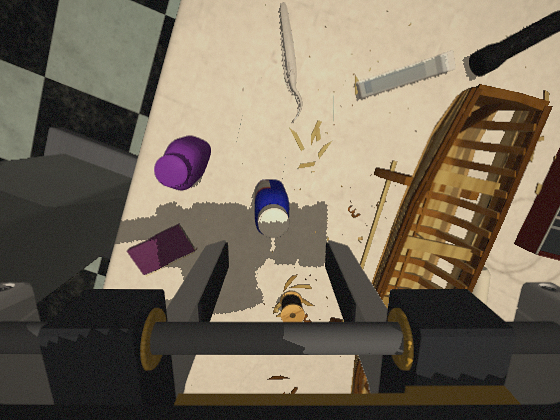

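{"fn": "play_rows", "kwargs": {
  "targets": [
    [0.5,0.65,-0.3,-0.01,0.012,0,65],
    [0.5,0,0,0,0,0,65],
    [0,0,0,0,0,0,65]
  ]
}}

```text
time_s: 16.43
tool_pos: [0.4814, 0.3478, 0.1198]
eef_rot: [0.696, -0.133, 0.692, 0.136]
force: [0.1, -1.0, -1.4]
finger_gap: 0.649
```

Run:
```python
from h import *
p,R=pose();print(p,R.as_matrix().round(3))
plan([.4797,.3468,.037],down(np.radians(22)),step=.02,grip=65)
```

```text
[0.48136937 0.34776413 0.11982008] [[ 0.005 -0.373  0.928]
 [ 0.006  0.928  0.373]
 [-1.     0.003  0.006]]
[ [1.66,-0.01,-0.05,-0.0,0.001,-0.001,65],[1.66,-0.01,-0.05,-0.0,0.001,-0.001,65],[1.66,-0.01,-0.04,-0.0,0.001,-0.001,65],[1.66,-0.01,-0.04,-0.0,0.001,-0.001,65],[1.66,-0.01,-0.04,-0.0,0.001,-0.001,65] ]
```

Descend in two parts; drift seems to be toward +z of the tool as it lowers.

{"fn": "play_rows", "kwargs": {
  "targets": [
    [1.0,0,-0.1,0,0.003,0,65],
    [1.0,0,-0.1,0,0.003,0,65],
    [1.0,0,-0.1,0,0.003,0,65],
    [0.8,0,-0.1,0,0.003,0,65],
    [0,0,0,0,0,0,65],
    [0,0,0,0,0,0,65]
  ]
}}

```text
time_s: 16.93
tool_pos: [0.4766, 0.3466, 0.077]
eef_rot: [0.691, -0.134, 0.697, 0.135]
force: [0.6, -0.3, 0.7]
finger_gap: 0.652
```

Run:
```python
from h import *
p,R=pose();print(p,R.as_matrix().round(3),manip.state()['force'])
plan([.4797,.3468,.037],down(np.radians(22)),step=.02,grip=65)
```

```text
[0.47659952 0.34660081 0.07703181] [[-0.009 -0.374  0.927]
 [-0.     0.927  0.374]
 [-1.     0.003 -0.008]] [ 0.55963174 -0.27841825  0.66766257]
[ [1.33,-0.04,0.11,-0.0,-0.003,-0.001,65],[1.33,-0.04,0.11,-0.0,-0.003,-0.001,65],[1.33,-0.03,0.1,-0.0,-0.003,-0.001,65] ]
```

{"fn": "play_rows", "kwargs": {
  "targets": [
    [1.0,0,0.2,0,-0.008,0,65],
    [1.0,0,0.1,0,0,0,65],
    [1.0,0,0,0,0,0,65],
    [0.5,0,0,0,0,0,65],
    [0,0,0,0,0,0,65],
    [0,0,0,0,0,0,65]
  ]
}}

```text
time_s: 17.43
tool_pos: [0.4794, 0.3477, 0.0393]
eef_rot: [0.694, -0.134, 0.695, 0.136]
force: [0.1, 0.0, 0.1]
finger_gap: 0.651
```

Run:
```python
from h import *
p,R=pose();print(p,R.as_matrix().round(3),manip.state()['force'])
plan([.4797,.3468,.037],down(np.radians(22)),step=.02,grip=65)
```

```text
[0.47943272 0.34773073 0.03927792] [[-0.002 -0.374  0.928]
 [ 0.002  0.928  0.374]
 [-1.     0.003 -0.001]] [0.13871946 0.04690533 0.12791883]
[ [0.23,-0.1,-0.01,-0.001,-0.001,-0.003,65] ]
```

{"fn": "play_rows", "kwargs": {
  "targets": [
    [0.1,-0.1,0,0,0,0,28],
    [0,0,0,0,0,0,28],
    [0,0,0,0,0,0,20],
    [0,0,0,0,0,0,20],
    [0,0,0,0,0,0,20],
    [0,0,0,0,0,0,20],
    [0,0,0,0,0,0,20],
    [0,0,0,0,0,0,20],
    [0,0,0,0,0,0,20]
  ],
  "force": 15
}}

```text
time_s: 18.18
tool_pos: [0.481, 0.3473, 0.0404]
eef_rot: [0.695, -0.133, 0.694, 0.136]
force: [0.0, -0.8, -1.5]
finger_gap: 0.318
```

Run:
```python
from h import *
p,R=pose();print(p,R.as_matrix().round(3),manip.state()['force'],manip.state()['finger_gap']*94)
a=grab('wrist','w18')
f=a['frame'][:,:,::-1];cv2.imwrite('pics/w18c.png',cv2.resize(f[150:290,200:360],(686,600),interpolation=cv2.INTER_CUBIC))
```

```text
[0.48097055 0.34733563 0.04037301] [[ 0.001 -0.374  0.928]
 [ 0.004  0.928  0.374]
 [-1.     0.004  0.003]] [ 0.02665212 -0.79016913 -1.51185672] 29.871588401869875
```

View pics/w18c.png

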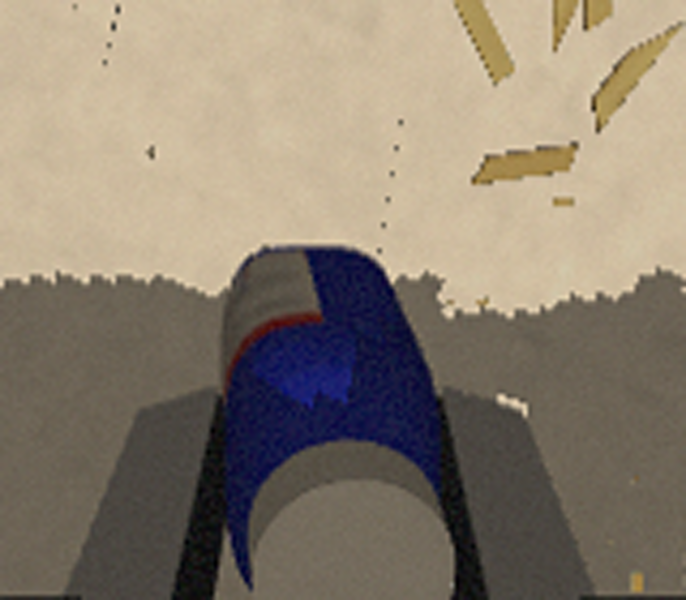

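{"fn": "play_rows", "kwargs": {
  "targets": [
    [-0.5,0,0,0,0,0,20],
    [-1.5,0,0,0,0,0,20],
    [-2,0,0,0,0,0,20],
    [-2.5,0,0,0,0,0,20],
    [-2.5,0,0,0,0,0,20],
    [-2.5,0,0,0,0,0,20],
    [-2,0,0,0,0,0,20],
    [-1.5,0,0,0,0,0,20],
    [-0.5,0,0,0,0,0,20],
    [0,0,0,0,0,0,20]
  ]
}}

```text
time_s: 19.07
tool_pos: [0.4792, 0.3458, 0.2024]
eef_rot: [0.693, -0.134, 0.695, 0.135]
force: [0.3, 0.1, -1.0]
finger_gap: 0.319
```

Run:
```python
from h import *
p,R=pose();print(p,R.as_matrix().round(3),manip.state()['finger_gap']*94)
plan([.47,-.10,.22],down(TH),step=.03,grip=20)
```

```text
[0.47915505 0.34576076 0.20235625] [[-0.004 -0.374  0.927]
 [ 0.002  0.927  0.374]
 [-1.     0.003 -0.003]] 30.004608700323196
[ [-0.12,-2.73,-1.17,0.015,-0.0,-0.0,20],[-0.12,-2.75,-1.13,0.015,-0.0,-0.0,20],[-0.12,-2.77,-1.08,0.015,-0.0,-0.0,20],[-0.12,-2.78,-1.04,0.015,-0.0,-0.0,20],[-0.12,-2.8,-1.0,0.015,-0.0,-0.0,20],[-0.12,-2.81,-0.96,0.015,-0.0,-0.0,20],[-0.12,-2.83,-0.91,0.015,-0.0,-0.0,20],[-0.12,-2.84,-0.87,0.015,-0.0,-0.0,20],[-0.12,-2.85,-0.83,0.015,-0.0,-0.0,20],[-0.12,-2.87,-0.78,0.015,-0.0,-0.0,20] ]
[ [-0.12,-2.88,-0.74,0.015,-0.0,-0.0,20],[-0.12,-2.89,-0.7,0.015,-0.0,-0.0,20],[-0.12,-2.9,-0.65,0.015,-0.0,-0.0,20],[-0.12,-2.91,-0.61,0.015,-0.0,-0.0,20],[-0.12,-2.92,-0.56,0.015,-0.0,-0.0,20] ]
```

{"fn": "play_rows", "kwargs": {
  "targets": [
    [-0.2,-1.5,-0.6,0.015,0,0,20],
    [-0.2,-2.7,-1.2,0.015,0,0,20],
    [-0.2,-2.8,-1.1,0.015,0,0,20],
    [-0.2,-2.8,-1.1,0.015,0,0,20],
    [-0.2,-2.8,-1.0,0.015,0,0,20],
    [-0.2,-2.8,-1.0,0.015,0,0,20],
    [-0.2,-2.8,-0.9,0.015,0,0,20],
    [-0.2,-2.8,-0.9,0.015,0,0,20],
    [-0.2,-2.8,-0.8,0.015,0,0,20],
    [-0.2,-2.8,-0.8,0.015,0,0,20]
  ]
}}

```text
time_s: 19.9
tool_pos: [0.4609, 0.0479, 0.2081]
eef_rot: [0.692, -0.082, 0.713, 0.079]
force: [0.5, 0.1, -0.9]
finger_gap: 0.316
```

Run:
```python
from h import *
p,R=pose();print(p,R.as_matrix().round(3),manip.state()['finger_gap']*94)
plan([.47,-.11,.21],down(TH),step=.03,grip=20)
```

```text
[0.46087604 0.04791648 0.20808034] [[-0.028 -0.227  0.974]
 [-0.007  0.974  0.227]
 [-1.    -0.001 -0.029]] 29.7359262864037
[ [-0.02,-2.6,-0.45,0.012,-0.005,0.0,20],[-0.02,-2.6,-0.42,0.012,-0.005,0.0,20],[-0.02,-2.61,-0.39,0.012,-0.005,0.0,20],[-0.03,-2.61,-0.35,0.012,-0.005,0.0,20],[-0.03,-2.62,-0.32,0.012,-0.005,0.0,20],[-0.03,-2.62,-0.29,0.012,-0.005,0.0,20] ]
```

{"fn": "play_rows", "kwargs": {
  "targets": [
    [-0.2,-2.6,-0.4,0.012,-0.006,0,20],
    [-0.2,-2.6,-0.4,0.012,-0.006,0,20],
    [-0.2,-2.6,-0.3,0.012,-0.006,0,20],
    [-0.1,-2.4,-0.2,0.012,-0.006,0,20],
    [0,-1.5,0,0.012,-0.006,0,20],
    [0,-0.5,0,0.012,0,0,20],
    [0,0,0,0,0,0,20],
    [0,0,0,0,0,0,20]
  ]
}}

```text
time_s: 20.57
tool_pos: [0.461, -0.0899, 0.2041]
eef_rot: [0.698, -0.048, 0.712, 0.048]
force: [0.4, 0.2, -0.2]
finger_gap: 0.317
```

Run:
```python
from h import *
rel()
plan(W(-62,0,.20),down(TH),step=.015,grip=20)
a=grab('wrist','w19')
P=cloud(a).reshape(-1,3); p,R=pose(); T=(P-p)@R.as_matrix()*1000
m=(abs(T[:,1])<30)&(abs(T[:,2])<20)&(T[:,0]<45)&(T[:,0]>-50); q=T[m]
for lo in range(-50,45,10):
    r=q[(q[:,0]>=lo)&(q[:,0]<lo+10)]
    if len(r): print(lo,len(r),r.min(0).round(1),r.max(0).round(1))
```

```text
stand-rel x -162.97 y 49.79 z 204.1 yaw-TH -1.15 tiltx -0.020 tilty -0.002 F [ 0.4  0.2 -0.2] t 20.57 gap 29.8
[ [0.03,-0.6,1.28,-0.003,-0.002,-0.0,20],[0.03,-0.6,1.27,-0.003,-0.002,-0.0,20],[0.03,-0.6,1.27,-0.003,-0.002,-0.0,20],[0.04,-0.61,1.27,-0.003,-0.002,-0.0,20],[0.04,-0.61,1.27,-0.003,-0.002,-0.0,20],[0.04,-0.61,1.27,-0.003,-0.002,-0.0,20],[0.05,-0.62,1.27,-0.003,-0.002,-0.0,20],[0.05,-0.62,1.26,-0.003,-0.002,-0.0,20] ]
-50 1154 [-50.  -10.3 -20. ] [-40.   12.4  20. ]
-40 1435 [-40.  -11.6 -19.9] [-30.   13.4  20. ]
-30 990 [-30.   -9.5 -19.9] [-20.   18.6  19.9]
-20 890 [-20.  -13.2 -19.9] [-10.   21.3  20. ]
-10 400 [-10.   -9.9 -19.9] [-0.  21.9 20. ]
0 200 [  0.    7.6 -16.6] [ 9.9 21.8 16.5]
10 177 [ 10.   11.3 -17.3] [20.  21.8 11.3]
20 149 [ 20.    5.4 -18.9] [29.9 22.   9.9]
30 79 [ 30.1   6.2 -19. ] [37.8 21.8  9.3]
```

View pics/w19.png

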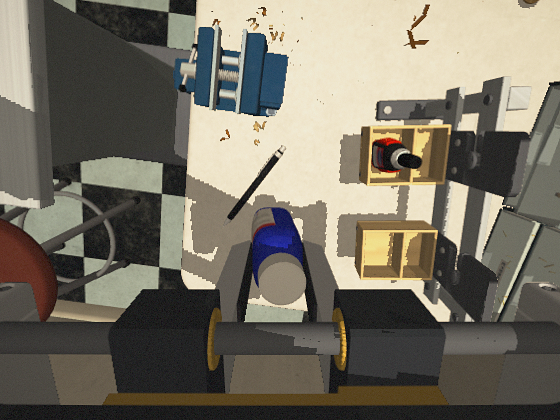

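Run:
```python
from h import *
for tag,T0 in [('w19',None)]:
    a=load(tag); P=cloud(a); C=a['frame'].astype(int)
    p,R=pose(); T=(P-p)@R.as_matrix()*1000
    # cap top
    m=(abs(T[...,1])<14)&(abs(T[...,2])<14)&(T[...,0]<-36)&(T[...,0]>-46)
    q=T[m]; A=np.c_[q[:,1:],np.ones(len(q))]
    for i in range(3):
        k=np.linalg.lstsq(A,q[:,0],rcond=None)[0]; r=q[:,0]-A@k; g=abs(r)<1.5; q=q[g];A=A[g]
    print('cap top n',len(q),'slope y,z',k.round(3),r.std(), q.min(0),q.max(0))
    # +y end of body: points by blue color: outline left/right per x
    blue=(C[...,2]>C[...,0]+30)
    for lo in range(-25,40,8):
        m=(T[...,0]>lo)&(T[...,0]<lo+8)&(T[...,1]>8)&(T[...,1]<24)&(abs(T[...,2])<26)
        r=T[m]; 
        if len(r)>5: 
            # circular-ish end: y max location
            top=r[r[:,1]>np.percentile(r[:,1],70)]; print(lo,len(r),'z %.1f..%.1f'%(r[:,2].min(),r[:,2].max()),'ymax %.1f'%r[:,1].max(),'z of top mean %.1f'%top[:,2].mean())
grab('scene','s19'); b=load('s19')['frame'][:,:,::-1]; cv2.imwrite('pics/s19c.png',cv2.resize(b[120:300,220:400],(600,600),interpolation=cv2.INTER_CUBIC))
```

```text
cap top n 1602 slope y,z [ 1.9000e-02  7.7000e-02 -4.0128e+01] 0.5946487439625698 [-42.01801196 -11.2152539   -9.53552588] [-37.63481352  13.1027267   13.83145687]
-25 998 z -25.7..25.9 ymax 19.8 z of top mean -0.1
-17 597 z -25.9..26.0 ymax 21.3 z of top mean -0.6
-9 336 z -25.5..25.2 ymax 21.9 z of top mean -1.6
-1 170 z -17.7..17.0 ymax 21.8 z of top mean -3.3
7 145 z -16.9..11.3 ymax 21.7 z of top mean -3.7
15 134 z -17.4..10.3 ymax 22.0 z of top mean -4.7
23 112 z -18.2..9.3 ymax 21.9 z of top mean -5.9
31 65 z -17.0..9.3 ymax 21.5 z of top mean -4.4
```

View pics/s19c.png

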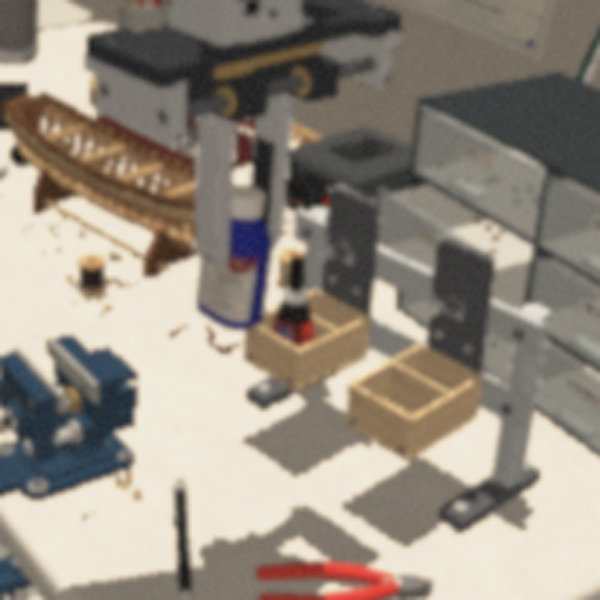

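```bash
cat >> h.py <<'E'
RB=down(TH)*Rn.from_rotvec([0,-.09,0])
BOT=np.array([40.5,.5,-4.1])/1000
def tcp_for(xs,ys,zb): return W(xs,ys,zb)-RB.apply(BOT)
def relb():
    p,R=pose(); b=p+R.apply(BOT); d=b[:2]-O; c,s=np.cos(TH),np.sin(TH); ax=R.apply([-1,0,.077])
    print('bottom rel x %.1f y %.1f z %.1f'%((c*d[0]+s*d[1])*1e3,(-s*d[0]+c*d[1])*1e3,b[2]*1e3),'axis',ax.round(3),'yaw',round(float(np.degrees(np.arctan2(R.as_matrix()[1,1],R.as_matrix()[0,1])-TH)-90),2),'F',manip.state()['force'].round(1),'t',round(manip.state()['time_s'],2),'gap',round(manip.state()['finger_gap']*94,1))
E
python3 - <<'E'
from h import *
relb()
plan(tcp_for(-66,0,.155),RB,step=.015,grip=20)
E
```

```text
bottom rel x -167.4 y 51.1 z 164.0 axis [0.095 0.012 0.998] yaw -1.05 F [ 0.2  0.6 -0.9] t 20.67 gap 29.9
[ [0.08,-0.61,1.23,-0.002,-0.014,-0.0,20],[0.1,-0.62,1.22,-0.002,-0.014,-0.0,20],[0.12,-0.62,1.22,-0.002,-0.014,-0.0,20],[0.13,-0.62,1.22,-0.002,-0.014,-0.0,20],[0.15,-0.63,1.21,-0.002,-0.014,-0.0,20],[0.17,-0.63,1.21,-0.002,-0.014,-0.0,20],[0.18,-0.63,1.21,-0.002,-0.014,-0.0,20],[0.2,-0.63,1.2,-0.002,-0.014,-0.0,20] ]
```

{"fn": "play_rows", "kwargs": {
  "targets": [
    [0,-1.0,0.5,-0.002,-0.014,0,20],
    [0,-1.0,1.0,-0.002,-0.014,0,20],
    [0,-1.0,1.2,-0.002,-0.014,0,20],
    [0,-0.8,1.2,-0.002,-0.014,0,20],
    [0,-0.6,1.2,-0.002,-0.014,0,20],
    [0.1,-0.3,1.2,-0.002,-0.014,0,20],
    [0.1,0,1.0,-0.002,-0.014,0,20],
    [0,0,0.5,0,0,0,20],
    [0,0,0,0,0,0,20],
    [0,0,0,0,0,0,20]
  ]
}}

```text
time_s: 21.5
tool_pos: [0.5562, -0.125, 0.2042]
eef_rot: [0.736, -0.053, 0.673, 0.059]
force: [-0.0, -0.3, -0.8]
finger_gap: 0.317
```

Run:
```python
from h import *
relb()
plan(tcp_for(-60,0,.145),RB,step=.015,grip=20)
```

```text
bottom rel x -74.7 y 1.1 z 163.5 axis [-0.012 -0.003  1.003] yaw 0.2 F [-0.  -0.3 -0.8] t 21.5 gap 29.8
[ [0.99,-0.05,0.65,0.002,-0.0,-0.001,20],[0.99,-0.05,0.65,0.002,-0.0,-0.001,20] ]
```

Re-measure the bottle in the hand and the box in one picture now.

```bash
cat > bchk.py <<'E'
import sys
from h import *
relb(); tag=sys.argv[1]; a=grab('wrist',tag); P=cloud(a); p,R=pose(); T=(P-p)@R.as_matrix()*1000
m=(abs(T[...,1])<14)&(abs(T[...,2])<14)&(T[...,0]<-36)&(T[...,0]>-46)
q=T[m]; A=np.c_[q[:,1:],np.ones(len(q))]
for i in range(3):
    k=np.linalg.lstsq(A,q[:,0],rcond=None)[0]; r=q[:,0]-A@k; g=abs(r)<1.5; q=q[g];A=A[g]
print('cap slope',k.round(3),'centre y,z',((q.min(0)+q.max(0))/2)[1:].round(1))
for lo in range(-9,40,8):
    m=(T[...,0]>lo)&(T[...,0]<lo+8)&(T[...,1]>8)&(T[...,1]<24)&(abs(T[...,2])<24); r=T[m]
    if len(r)>5: top=r[r[:,1]>np.percentile(r[:,1],70)]; print(lo,len(r),'z %.1f..%.1f ymax %.1f ztop %.1f'%(r[:,2].min(),r[:,2].max(),r[:,1].max(),top[:,2].mean()))
d=P[...,:2]-O; c,s=np.cos(TH),np.sin(TH); lx=(d[...,0]*c+d[...,1]*s)*1e3; ly=(-d[...,0]*s+d[...,1]*c)*1e3; z=P[...,2]*1e3
C=a['frame'].astype(int); wood=(C[...,0]>C[...,2]+25)
m=(lx>-95)&(lx<-8)&(abs(ly)<32)&(z>87)&(z<100)&wood
if m.sum(): print('rim',m.sum(),lx[m].min().round(1),lx[m].max().round(1),ly[m].min().round(1),ly[m].max().round(1),np.median(z[m]))
f=a['frame'][:,:,::-1];cv2.imwrite(f'pics/{tag}c.png',cv2.resize(f[140:300,190:380],(713,600),interpolation=cv2.INTER_CUBIC))
E
python3 bchk.py w20
```

```text
bottom rel x -74.7 y 1.1 z 163.5 axis [-0.012 -0.003  1.003] yaw 0.2 F [-0.  -0.3 -0.8] t 21.5 gap 29.8
cap slope [ 1.4000e-02  7.9000e-02 -4.0139e+01] centre y,z [1.1 2.3]
-9 342 z -23.9..23.7 ymax 22.2 ztop -1.5
-1 174 z -18.3..17.2 ymax 22.1 ztop -3.3
7 141 z -16.6..11.4 ymax 22.2 ztop -4.0
15 127 z -17.4..10.4 ymax 21.8 ztop -4.6
23 114 z -17.9..9.4 ymax 22.0 ztop -5.7
31 70 z -18.1..9.3 ymax 21.9 ztop -5.2
rim 820 -80.1 -8.0 -28.2 27.5 92.49716154315607
```

View pics/w20c.png

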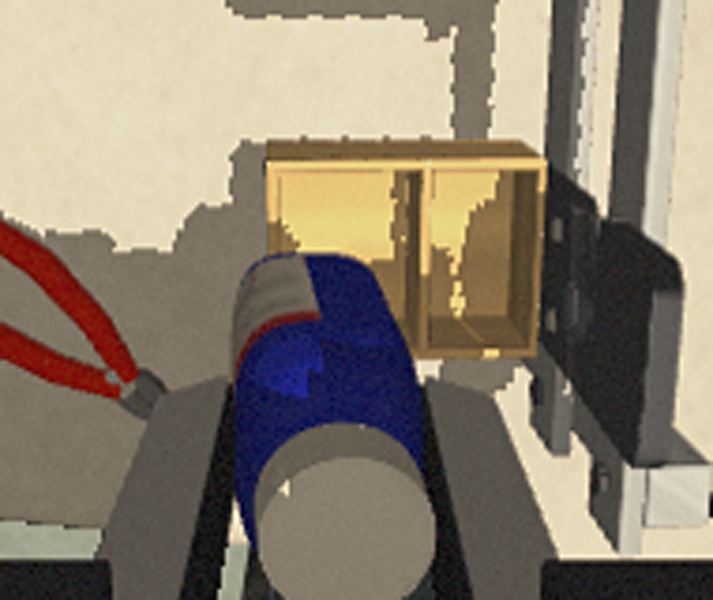

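```bash
sed -i 's/BOT=np.array(\[40.5,.5,-4.1\])/BOT=np.array([40.5,.9,-3.8])/' h.py
python3 - <<'E'
from h import *
relb()
plan(tcp_for(-58.3,-.2,.125),RB,step=.01,grip=20)
E
```

```text
bottom rel x -74.5 y 1.5 z 163.5 axis [-0.012 -0.003  1.003] yaw 0.2 F [ 0.2  0.4 -0.8] t 21.55 gap 29.6
[ [0.8,-0.04,0.25,0.001,-0.0,-0.0,20],[0.8,-0.04,0.25,0.001,-0.0,-0.0,20],[0.8,-0.04,0.25,0.001,-0.0,-0.0,20],[0.8,-0.03,0.25,0.001,-0.0,-0.0,20],[0.8,-0.03,0.25,0.001,-0.0,-0.0,20] ]
```

{"fn": "play_rows", "kwargs": {
  "targets": [
    [0.4,-0.1,0.6,0,0,0,20],
    [0.7,-0.05,0.4,0,0,0,20],
    [0.8,0,0.2,0,0,0,20],
    [0.8,0,0.1,0,0,0,20],
    [0.7,0,0,0,0,0,20],
    [0,0,0,0,0,0,20],
    [0,0,0,0,0,0,20]
  ]
}}

```text
time_s: 22.13
tool_pos: [0.5723, -0.1225, 0.1671]
eef_rot: [0.735, -0.053, 0.673, 0.059]
force: [-0.1, -0.2, -1.2]
finger_gap: 0.314
```

```bash
python3 bchk.py w21
python3 - <<'E'
from h import *
plan(tcp_for(-58.3,-.2,.105),RB,step=.01,grip=20)
E
```

```text
bottom rel x -58.2 y 1.5 z 126.4 axis [-0.01  -0.004  1.003] yaw 0.26 F [-0.1 -0.2 -1.2] t 22.13 gap 29.5
cap slope [ 1.4000e-02  8.0000e-02 -4.0323e+01] centre y,z [1.2 2.3]
-9 338 z -23.8..23.8 ymax 22.2 ztop -1.3
-1 170 z -17.5..16.6 ymax 22.1 ztop -2.9
7 144 z -16.7..11.6 ymax 22.2 ztop -3.5
15 133 z -17.4..10.6 ymax 22.1 ztop -4.3
23 109 z -18.0..9.6 ymax 22.2 ztop -5.5
31 64 z -17.3..8.5 ymax 21.9 ztop -5.2
rim 873 -80.2 -8.0 -27.1 27.4 92.10049398974479
[ [0.7,-0.06,-0.06,0.001,-0.001,-0.001,20],[0.7,-0.05,-0.06,0.001,-0.001,-0.001,20],[0.7,-0.05,-0.06,0.001,-0.001,-0.001,20] ]
```

View pics/w21c.png

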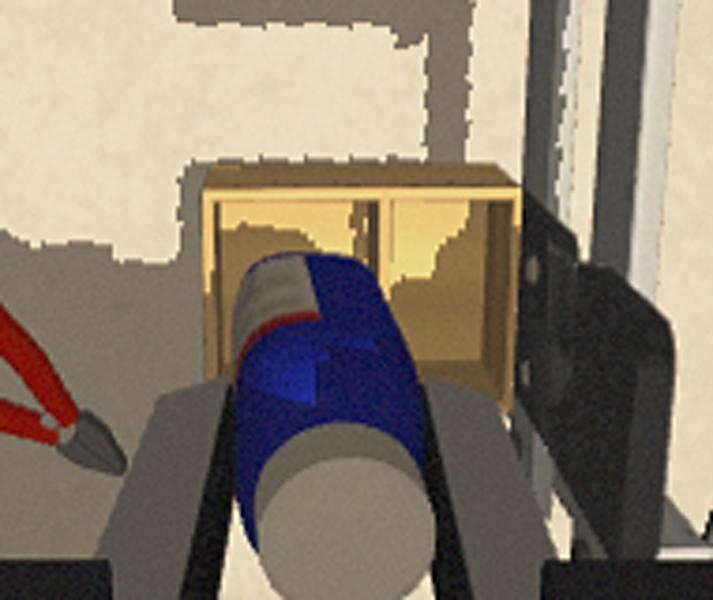

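{"fn": "play_rows", "kwargs": {
  "targets": [
    [0.7,-0.17,-0.06,0,0,0,20],
    [0.8,0,-0.06,0,0,0,20],
    [0.6,0,-0.06,0,0,0,20],
    [0,0,0,0,0,0,20],
    [0,0,0,0,0,0,20]
  ]
}}

```text
time_s: 22.6
tool_pos: [0.5725, -0.1246, 0.1443]
eef_rot: [0.735, -0.053, 0.673, 0.059]
force: [0.9, -1.2, -0.8]
finger_gap: 0.318
```

```bash
python3 bchk.py w22
python3 - <<'E'
from h import *
plan(tcp_for(-58.3,-.2,.080),RB,step=.01,grip=20)
E
```

```text
bottom rel x -58.4 y -0.7 z 103.6 axis [-0.011 -0.004  1.003] yaw 0.23 F [ 0.9 -1.2 -0.8] t 22.6 gap 29.9
cap slope [ 1.6000e-02  7.6000e-02 -4.0258e+01] centre y,z [1.4 2.3]
-9 340 z -23.8..23.7 ymax 22.1 ztop -1.6
-1 168 z -18.2..17.2 ymax 22.1 ztop -3.4
7 144 z -16.6..11.5 ymax 22.2 ztop -3.7
15 132 z -17.2..10.5 ymax 22.1 ztop -4.8
23 113 z -18.0..9.5 ymax 22.1 ztop -5.3
31 62 z -16.9..8.5 ymax 21.8 ztop -4.9
rim 1071 -80.2 -8.0 -27.3 27.5 92.13064722939279
[ [0.78,0.02,-0.06,0.001,-0.001,-0.001,20],[0.78,0.02,-0.06,0.001,-0.001,-0.001,20],[0.78,0.02,-0.06,0.001,-0.001,-0.001,20] ]
```

View pics/w22c.png

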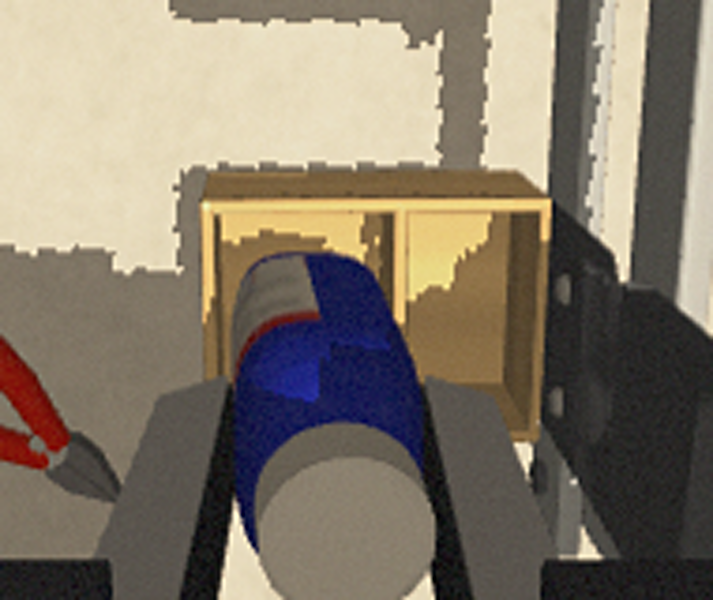

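{"fn": "play_rows", "kwargs": {
  "targets": [
    [0.1,0,-0.17,0,0,0,20],
    [0.5,0.03,-0.06,0,0,0,20],
    [0.3,0,-0.02,0,0,0,20],
    [0,0,0,0,0,0,20],
    [0,0,0,0,0,0,20]
  ]
}}

```text
time_s: 23.07
tool_pos: [0.5709, -0.1247, 0.1351]
eef_rot: [0.736, -0.053, 0.673, 0.059]
force: [-0.2, 0.4, -0.4]
finger_gap: 0.317
```

```bash
python3 bchk.py w23
python3 - <<'E'
from h import *
plan(tcp_for(-59.8,-.2,.066),RB,step=.01,grip=20)
E
```

```text
bottom rel x -59.9 y -0.6 z 94.5 axis [-0.012 -0.003  1.003] yaw 0.23 F [-0.2  0.4 -0.4] t 23.07 gap 29.8
cap slope [ 1.5000e-02  7.8000e-02 -4.0139e+01] centre y,z [1.3 2.1]
-9 343 z -23.9..23.7 ymax 22.1 ztop -1.4
-1 173 z -18.4..18.8 ymax 22.2 ztop -2.9
7 144 z -17.0..11.4 ymax 22.1 ztop -4.2
15 128 z -17.4..10.4 ymax 22.1 ztop -4.4
23 117 z -18.1..9.4 ymax 22.2 ztop -5.6
31 64 z -17.1..8.3 ymax 22.0 ztop -4.7
39 169 z -23.6..18.6 ymax 23.9 ztop 0.7
rim 1183 -80.3 -8.0 -28.1 27.4 92.20731418532175
[ [0.94,0.01,-0.08,0.001,-0.0,-0.001,20],[0.94,0.01,-0.08,0.001,-0.0,-0.001,20],[0.94,0.01,-0.08,0.001,-0.0,-0.001,20] ]
```

View pics/w23c.png

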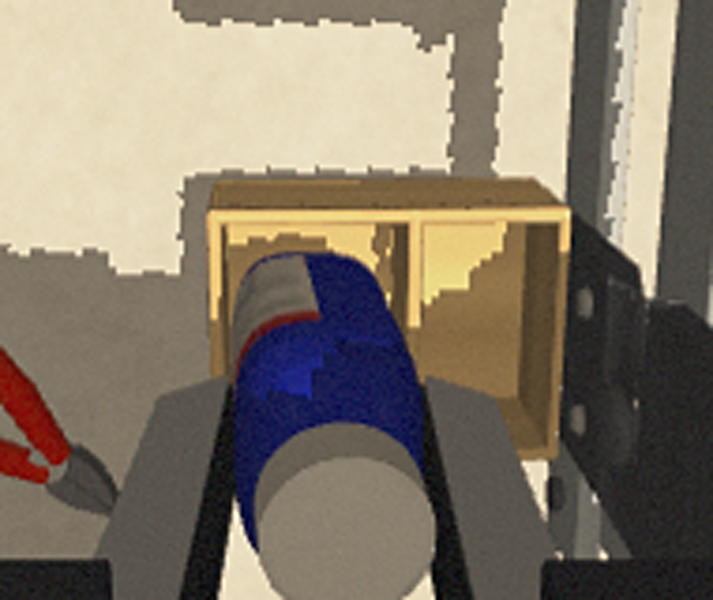

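{"fn": "play_rows", "kwargs": {
  "targets": [
    [0.5,0.06,-0.04,0,0,0,20],
    [0.5,0,-0.04,0,0,0,20],
    [0,0,0,0,0,0,20]
  ]
}}

```text
time_s: 23.37
tool_pos: [0.5713, -0.1241, 0.1248]
eef_rot: [0.736, -0.053, 0.672, 0.059]
force: [-0.6, -0.1, -1.1]
finger_gap: 0.314
```

```bash
python3 bchk.py w24
```

```text
bottom rel x -59.4 y -0.1 z 84.1 axis [-0.013 -0.003  1.003] yaw 0.24 F [-0.6 -0.1 -1.1] t 23.37 gap 29.5
cap slope [ 1.6000e-02  7.5000e-02 -3.9785e+01] centre y,z [1.5 2.2]
-9 363 z -23.9..24.0 ymax 22.2 ztop -1.5
-1 183 z -18.6..18.0 ymax 22.3 ztop -3.8
7 140 z -17.1..11.2 ymax 22.2 ztop -4.1
15 129 z -17.7..10.8 ymax 22.3 ztop -4.9
23 125 z -23.4..9.1 ymax 22.9 ztop -6.6
31 251 z -24.0..18.5 ymax 23.9 ztop -4.3
39 34 z -21.9..15.8 ymax 22.7 ztop 15.5
rim 1282 -80.2 -8.0 -27.4 27.6 92.21547484940814
```

View pics/w24c.png

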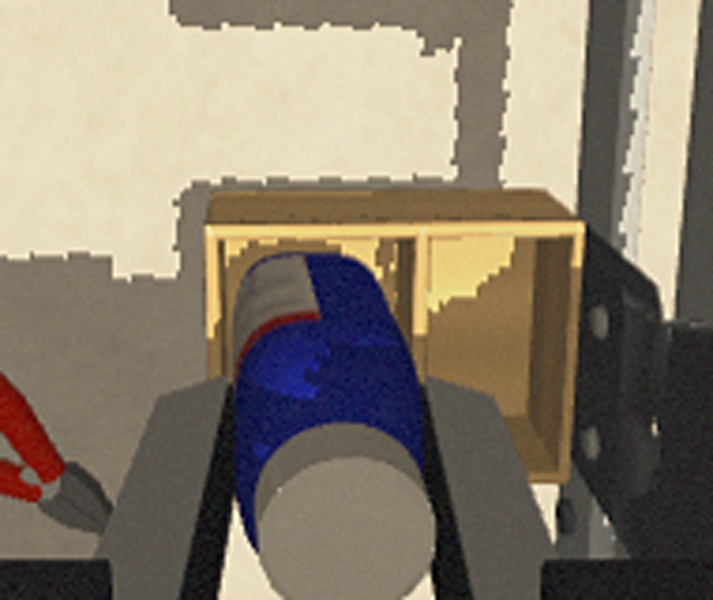

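{"fn": "play_rows", "kwargs": {
  "targets": [
    [0.5,0,-0.13,0,0,0,20],
    [0.4,0,-0.03,0,0,0,20],
    [0,0,0,0,0,0,20]
  ]
}}

```text
time_s: 23.67
tool_pos: [0.5707, -0.1243, 0.1153]
eef_rot: [0.736, -0.053, 0.672, 0.059]
force: [-0.1, 0.3, -1.1]
finger_gap: 0.314
```

```bash
python3 bchk.py w25
```

```text
bottom rel x -60.0 y -0.2 z 74.6 axis [-0.014 -0.002  1.003] yaw 0.24 F [-0.1  0.3 -1.1] t 23.67 gap 29.6
cap slope [ 1.9000e-02  7.7000e-02 -3.9861e+01] centre y,z [1.4 2. ]
-9 360 z -23.9..23.9 ymax 22.2 ztop -1.5
-1 169 z -19.6..16.9 ymax 22.3 ztop -3.1
7 148 z -17.1..11.2 ymax 22.2 ztop -3.9
15 211 z -22.6..18.2 ymax 23.5 ztop -8.3
23 265 z -22.6..20.4 ymax 24.0 ztop 1.2
31 97 z -20.4..17.0 ymax 22.6 ztop -3.1
39 40 z -20.8..16.7 ymax 21.3 ztop 7.1
rim 1386 -80.3 -8.0 -27.8 27.6 92.23341959316099
```

View pics/w25c.png

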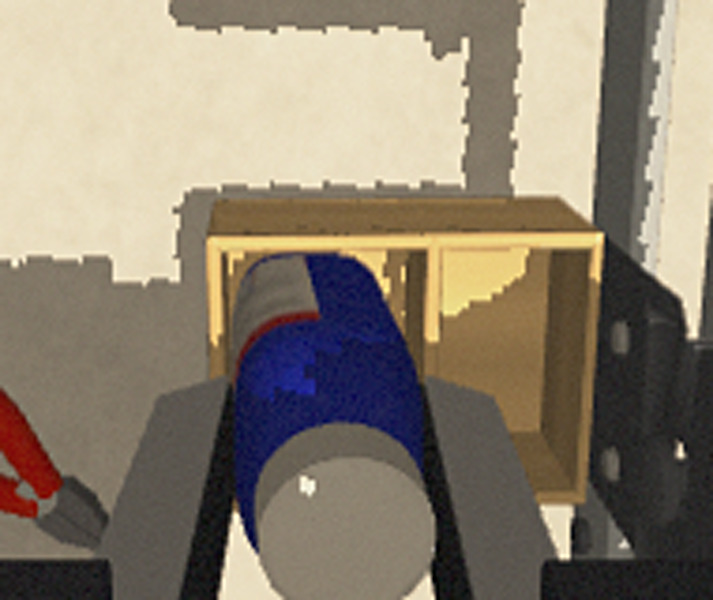

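{"fn": "play_rows", "kwargs": {
  "targets": [
    [0.4,0,0.0,0,0,0,20],
    [0.35,0,-0.03,0,0,0,20],
    [0,0,0,0,0,0,20]
  ]
}}

```text
time_s: 23.97
tool_pos: [0.5714, -0.1244, 0.1076]
eef_rot: [0.736, -0.054, 0.672, 0.059]
force: [-0.6, 0.2, -0.4]
finger_gap: 0.316
```

```bash
python3 -c "
from h import *
relb()"
```

```text
bottom rel x -59.3 y -0.3 z 66.9 axis [-0.015 -0.002  1.003] yaw 0.23 F [-0.6  0.2 -0.4] t 23.97 gap 29.7
```

{"fn": "play_rows", "kwargs": {
  "targets": [
    [0.25,0,-0.03,0,0,0,20],
    [0,0,0,0,0,0,20],
    [0,0,0,0,0,0,20]
  ]
}}

```text
time_s: 24.22
tool_pos: [0.5712, -0.1243, 0.1045]
eef_rot: [0.736, -0.053, 0.672, 0.059]
force: [-0.0, -0.2, -0.5]
finger_gap: 0.315
```

```bash
python3 bchk.py w26
```

```text
bottom rel x -59.4 y -0.3 z 63.8 axis [-0.015 -0.002  1.003] yaw 0.24 F [-0.  -0.2 -0.5] t 24.22 gap 29.6
cap slope [ 1.5000e-02  8.3000e-02 -4.0182e+01] centre y,z [1.3 2. ]
-9 342 z -23.8..23.6 ymax 22.1 ztop -1.4
-1 169 z -18.4..17.1 ymax 22.3 ztop -3.4
7 363 z -22.0..20.9 ymax 24.0 ztop -2.6
15 181 z -19.6..21.0 ymax 23.9 ztop -2.7
23 114 z -19.8..17.6 ymax 22.4 ztop -0.8
31 43 z -18.2..17.1 ymax 20.3 ztop 7.1
39 154 z -20.6..16.5 ymax 17.5 ztop 2.2
rim 1500 -80.3 -8.0 -27.9 27.6 92.19671644514949
```

View pics/w26c.png

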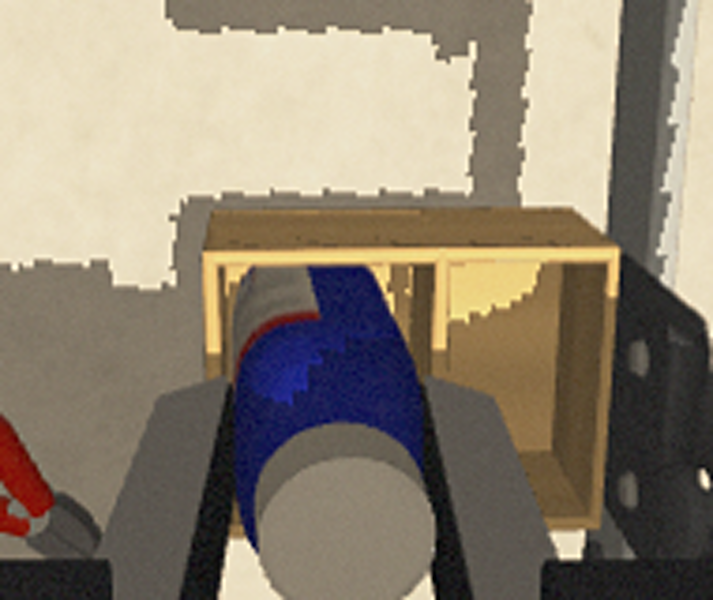

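{"fn": "play_rows", "kwargs": {
  "targets": [
    [0.12,0,0,0,0,0,20],
    [0,0,0,0,0,0,20],
    [0,0,0,0,0,0,20]
  ]
}}

```text
time_s: 24.52
tool_pos: [0.5715, -0.1244, 0.1035]
eef_rot: [0.737, -0.054, 0.672, 0.059]
force: [0.4, -0.6, -0.0]
finger_gap: 0.312
```

```bash
python3 -c "
from h import *
relb()"
```

```text
bottom rel x -59.2 y -0.4 z 62.8 axis [-0.015 -0.002  1.003] yaw 0.24 F [ 0.4 -0.6 -0. ] t 24.52 gap 29.4
```

Near the floor; release gently.

{"fn": "play_rows", "kwargs": {
  "targets": [
    [0.05,0,0,0,0,0,34],
    [0,0,0,0,0,0,36],
    [0,0,0,0,0,0,40],
    [0,0,0,0,0,0,46],
    [0,0,0,0,0,0,50],
    [0,0,0,0,0,0,50]
  ]
}}

```text
time_s: 25.02
tool_pos: [0.5724, -0.1246, 0.1044]
eef_rot: [0.737, -0.054, 0.671, 0.058]
force: [-0.2, -0.7, -1.0]
finger_gap: 0.495
```

```bash
python3 bchk.py w27
```

```text
bottom rel x -58.2 y -0.8 z 63.7 axis [-1.800e-02 -1.000e-03  1.003e+00] yaw 0.24 F [-0.2 -0.7 -1. ] t 25.02 gap 46.6
cap slope [-1.0000e-02  9.6000e-02 -3.8238e+01] centre y,z [-0.3  2.4]
-9 260 z -15.8..23.7 ymax 21.5 ztop -2.1
-1 182 z -16.4..23.8 ymax 21.6 ztop -3.6
7 382 z -23.2..19.6 ymax 24.0 ztop -3.3
15 203 z -20.8..16.8 ymax 23.5 ztop -3.4
23 141 z -20.9..16.3 ymax 22.1 ztop -4.7
31 55 z -21.8..15.6 ymax 20.5 ztop -1.6
39 178 z -21.9..23.9 ymax 18.2 ztop 0.8
rim 1788 -80.3 -8.0 -28.0 27.6 91.96703144417796
```

View pics/w27c.png

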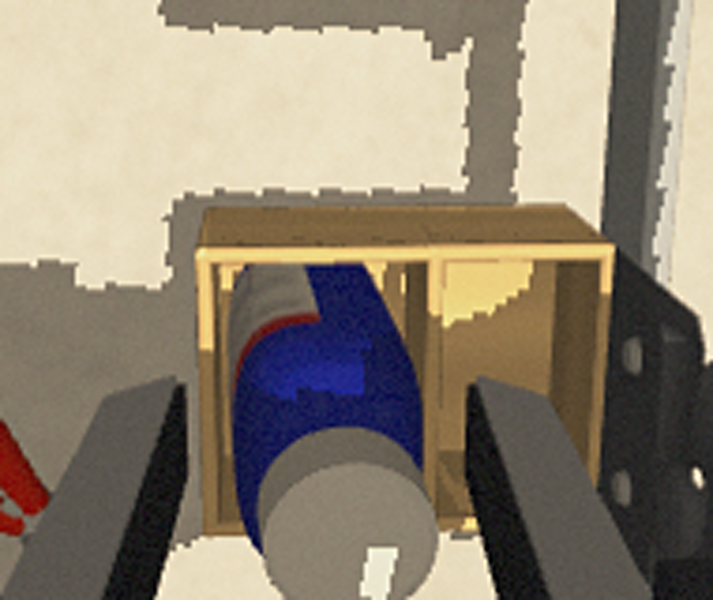

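{"fn": "play_rows", "kwargs": {
  "targets": [
    [-0.4,0,0,0,0,0,50],
    [-0.8,0,0,0,0,0,50],
    [-1,0,0,0,0,0,50],
    [-1,0,0,0,0,0,50],
    [-1,0,0,0,0,0,50],
    [-0.5,0,0,0,0,0,50],
    [0,0,0,0,0,0,50]
  ]
}}

```text
time_s: 25.65
tool_pos: [0.5682, -0.1256, 0.1579]
eef_rot: [0.738, -0.054, 0.67, 0.058]
force: [0.0, 0.1, 0.1]
finger_gap: 0.501
```

```bash
python3 bchk.py w28
```

```text
bottom rel x -62.4 y -1.2 z 117.3 axis [-0.02  -0.     1.003] yaw 0.23 F [0.  0.1 0.1] t 25.65 gap 47.1Traceback (most recent call last):
  File "bchk.py", line 8, in <module>
    print('cap slope',k.round(3),'centre y,z',((q.min(0)+q.max(0))/2)[1:].round(1))
                                                ~~~~~^^^
    return umr_minimum(a, axis, None, out, keepdims, initial, where)
ValueError: zero-size array to reduction operation minimum which has no identity
```

{"fn": "play_rows", "kwargs": {
  "targets": [
    [-1.5,0,0,0,0,0,50],
    [-2,0,0,0,0,0,50],
    [-2,0,0,0,0.03,0,50],
    [-2,-1,-0.5,0,0.03,0,50],
    [-1.5,-1.5,-1,0,0.03,0,50],
    [0,-1.5,-1,0,0,0,50],
    [0,-1,-0.5,0,0,0,50],
    [0,0,0,0,0,0,50],
    [0,0,0,0,0,0,50]
  ]
}}

```text
time_s: 26.45
tool_pos: [0.5364, -0.181, 0.2465]
eef_rot: [0.703, -0.056, 0.706, 0.057]
force: [-0.4, -0.2, 1.0]
finger_gap: 0.5
```

Run:
```python
from h import *
rel(); p,R=pose()
a=grab('wrist','w29'); grab('scene','s29')
b=load('s29')['frame'][:,:,::-1]; cv2.imwrite('pics/s29c.png',cv2.resize(b[150:300,260:410],(600,600),interpolation=cv2.INTER_CUBIC))
P=cloud(a).reshape(-1,3); d=P[:,:2]-O; c,s=np.cos(TH),np.sin(TH)
lx=(d[:,0]*c+d[:,1]*s)*1000; ly=(-d[:,0]*s+d[:,1]*c)*1000; z=P[:,2]*1000; Q=np.c_[lx,ly,z]
def st(n,m): 
    q=Q[m]; print(n,len(q),q.min(0).round(1),q.max(0).round(1),np.median(q,0).round(1)) if len(q) else print(n,0)
st('captop',(lx>-90)&(lx<-30)&(abs(ly)<32)&(z>139)&(z<152))
st('platetop',(lx>-22)&(lx<2)&(abs(ly)<26)&(z>172)&(z<190))
st('rim',(lx>-95)&(lx<-8)&(abs(ly)<32)&(z>85)&(z<97))
st('rearfloor',(lx>-32)&(lx<-15)&(abs(ly)<18)&(z>55)&(z<75))
q=Q[(lx>-90)&(lx<-30)&(abs(ly)<32)&(z>139)&(z<152)]
A=np.c_[q[:,:2],np.ones(len(q))];k=np.linalg.lstsq(A,q[:,2],rcond=None)[0];print('cap slope',k[:2])
```

```text
stand-rel x -102.53 y -51.86 z 246.5 yaw-TH 0.32 tiltx -0.004 tilty 0.001 F [-0.4 -0.2  1. ] t 26.45 gap 47.0
captop 567 [-71.3 -14.3 139.1] [-47.3   9.5 145.2] [-59.1  -2.1 142.5]
platetop 583 [-11.3 -22.2 172. ] [ -4.3  20.9 182.4] [ -8.9   0.5 179.6]
rim 881 [-80.3 -28.   85.1] [-8.  26.6 96.8] [-39.7   2.   92.1]
rearfloor 458 [-31.6 -17.8  60.8] [-15.   17.8  65.9] [-23.2   0.3  63.5]
cap slope [0.00795405 0.01343234]
```

View pics/w29.png

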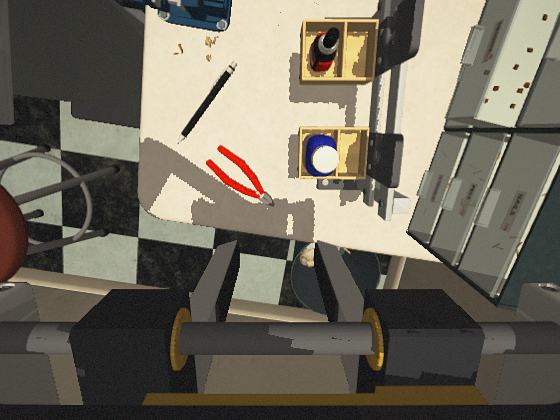

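View pics/s29c.png

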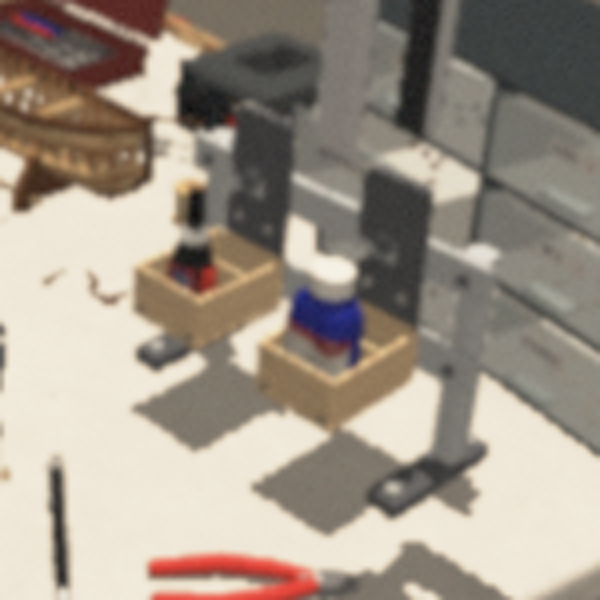

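{"fn": "play_rows", "kwargs": {
  "targets": [
    [0,0,0,0,0,0,50],
    [0,0,0,0,0,0,50],
    [0,0,0,0,0,0,50],
    [0,0,0,0,0,0,50]
  ]
}}

```text
time_s: 26.88
tool_pos: [0.5362, -0.1779, 0.2442]
eef_rot: [0.702, -0.056, 0.707, 0.06]
force: [-0.3, -0.0, 0.2]
finger_gap: 0.503
```

Run:
```python
from h import *
print(manip.sign_off())
```

```text
the job is handed in; nothing more can be done
None
```

I hung the empty holder on the free stud, stood the bottle in its front cell, let go of both and handed the job in at about 27 s. No verdict came back.

**Holder:** Before I fetched the bottle, the released holder hung on its own, leaning forward about 2.5°. The last pictures show its plate top still about 41 mm above the stud. It sits about 1 mm off the stud along the rail.

**Bottle:** In the last picture the cap is centred about 1 to 2 mm from the cell centre front to back and 2 mm sideways. Its top is about 80 mm above the cell floor, so it is on the floor, and it is upright within about 0.02 rad.

**What went less smoothly:** The bottle turned about 0.08 rad in the grip as I lifted it. I tilted the gripper to bring it upright before lowering it into the cell.

**Not measured:**
- I did not re-measure the bystanders. The pencil and cutters looked unmoved in the last wrist picture, and the arm never came near the spool or the sanding pad.
- The notch itself is hidden, so its position is inferred from the plate's edges.

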